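# Change over the stone slabs on the inclined drying bench

### The job

Change over the drying bench: switch it off with its paddle switch, then put the dry stone slabs from its slope away in the specimen tray, one to each free ruled place, lying flat, centred and square in neat rows, leaving the slabs already filed there in their places. Then lay every washed slab from the rubber mat on the slope, side by side, flat on the plate and straight up the slope with a short end resting against the ledge. When all of them are up, switch the bench on again; do not disturb the other things on the table.

Things in the scene. Friction and masses are not known exactly. Their poses are not given: they have to be found in the camera images.
- dryer: Inclined drying bench, a fixed white machine 326 mm wide (y), 192 mm deep (x): sloping steel plate in front, fan housing at the rear (flat top 112 mm above the table, 32 to 95 mm behind the origin). Origin: on the table under the machine's middle. It stands with its back to the robot: x points from its low front to its rear (towards the robot), y along its width, z up.
- plate: The dryer's plate, 118 mm long, rising 25 degrees to the rear. Origin: on its surface at the foot of the ledge, mid-width, 50 mm above the table; x up the slope, y along the ledge, z square out of it. Ledge along the low edge: face at x = 0, 12 mm high, 8 thick. Turned-up ends 10 mm high, inner faces at y = +-159. Room for four slabs side by side. Slippery: a slab let go slides down to the ledge.
- switch (a joint): The dryer's paddle switch on top of the fan housing. Rad: 0 = off (leans to the front, the dryer's -x), 0.9 = on (leans to the rear). A light push (under 2 N) at the tip swings it; it stays where it is left. It starts on.
- switch_tip (a point): Top end of the black paddle (20 mm wide along the dryer's y, 12 mm thick), 47 mm from its hinge, about 160 mm above the table. The hinge line runs along the dryer's y, at 64 mm behind the dryer's origin (+x), 115 mm to its -y side, 118 mm above the table.
- tray: White fixed specimen tray, 226 (x) by 250 mm (y), floor 4 mm above the table, rim 14 mm high, 4 thick. Thin black lines rule six places, each 105 (x) by 70 mm (y): middles at x = -52.5, +52.5 and y = -70, 0, +70 mm from the origin. Slabs lie in them with their length along the tray's x. Origin: centre of the underside, z up. Stands on either side of the dryer.
- mat: Black ribbed rubber drip mat, fixed, 250 mm (x) by 240 mm (y), 4 mm thick. Origin: centre of the underside. It stands on the other side of the dryer from the tray.
- dry1: Sawn stone slab, 88 mm long (its x), 40 mm wide (its y), 18 mm thick (its z), about 0.17 kg. Origin: centre of its underside. A dry one: at the start it lies on the dryer's plate, a short end against the ledge. May be absent.
- dry2: Sawn stone slab, 94 mm long (its x), 40 mm wide (its y), 18 mm thick (its z), about 0.17 kg. Origin: centre of its underside. A dry one: at the start it lies on the dryer's plate, a short end against the ledge. May be absent.
- dry3: Sawn stone slab, 84 mm long (its x), 40 mm wide (its y), 18 mm thick (its z), about 0.17 kg. Origin: centre of its underside. A dry one: at the start it lies on the dryer's plate, a short end against the ledge. May be absent.
- dry4: Sawn stone slab, 90 mm long (its x), 40 mm wide (its y), 18 mm thick (its z), about 0.17 kg. Origin: centre of its underside. A dry one: at the start it lies on the dryer's plate, a short end against the ledge. May be absent.
- wet1: Sawn stone slab, 92 mm long (its x), 40 mm wide (its y), 18 mm thick (its z), about 0.17 kg. Origin: centre of its underside. A freshly washed one: at the start it lies flat on the drip mat, its length roughly along the mat's x. May be absent.
- wet2: Sawn stone slab, 86 mm long (its x), 40 mm wide (its y), 18 mm thick (its z), about 0.17 kg. Origin: centre of its underside. A freshly washed one: at the start it lies flat on the drip mat, its length roughly along the mat's x. May be absent.
- wet3: Sawn stone slab, 96 mm long (its x), 40 mm wide (its y), 18 mm thick (its z), about 0.17 kg. Origin: centre of its underside. A freshly washed one: at the start it lies flat on the drip mat, its length roughly along the mat's x. May be absent.
- wet4: Sawn stone slab, 90 mm long (its x), 40 mm wide (its y), 18 mm thick (its z), about 0.17 kg. Origin: centre of its underside. A freshly washed one: at the start it lies flat on the drip mat, its length roughly along the mat's x. May be absent.
- filed1: Sawn stone slab, 90 mm long (its x), 40 mm wide (its y), 18 mm thick (its z), about 0.17 kg. Origin: centre of its underside. Already filed: it lies in one of the tray's places at the start and stays there. May be absent.
- filed2: Sawn stone slab, 86 mm long (its x), 40 mm wide (its y), 18 mm thick (its z), about 0.17 kg. Origin: centre of its underside. Already filed: it lies in one of the tray's places at the start and stays there. May be absent.
- filed3: Sawn stone slab, 92 mm long (its x), 40 mm wide (its y), 18 mm thick (its z), about 0.17 kg. Origin: centre of its underside. Already filed: it lies in one of the tray's places at the start and stays there. May be absent.
- scrub_brush: Bystander: wooden scrubbing brush, 130 x 45 x 34 mm, origin under its centre, lying between the robot and the dryer.
- loupe: Bystander: hand lens with a 75 mm handle lying flat, rim 60 mm across, 10 mm high, origin under the lens; between the robot and the dryer.
- jar: Bystander: small glass jar with black lid, 64 mm across, 75 mm high, origin under its centre; beyond the dryer.
- wash_bottle: Bystander: white squeeze bottle, 72 mm across, 180 mm high with its spout, origin under its centre; off to the right.
- rock_hammer: Bystander: hammer 260 mm long lying flat, origin under its middle; off to the left.
- dish: Bystander: glass dish 90 mm across, 18 mm high, origin under its centre; beyond the dryer.
There are look-alikes about, which are no part of the job. Leave any blue look-alike of the wet1 alone.

How it is judged (in metres and radians):
On the way, in this order (a step that is already met when the one before it is completed fails the run):
1. the dryer is switched off (value of joint switch below 0.2 rad), for 0.2 s.
2. every dry slab lies in a ruled place of the tray ((x of dry1 in the frame of tray between -0.0645 and -0.0405 m or x of dry1 in the frame of tray between 0.0405 and 0.0645 m) and (y of dry1 in the frame of tray between -0.082 and -0.058 m or y of dry1 in the frame of tray between -0.012 and 0.012 m or y of dry1 in the frame of tray between 0.058 and 0.082 m) and z of dry1 in the frame of tray between 0 and 0.009 m and angle between each of dry1, dry2, dry3, dry4's own z axis and vertical below 0.06 rad and angle between the x axis of each of dry1, dry2, dry3, dry4 and the x axis of tray, either way round below 0.15 rad and (x of dry2 in the frame of tray between -0.0645 and -0.0405 m or x of dry2 in the frame of tray between 0.0405 and 0.0645 m) and (y of dry2 in the frame of tray between -0.082 and -0.058 m or y of dry2 in the frame of tray between -0.012 and 0.012 m or y of dry2 in the frame of tray between 0.058 and 0.082 m) and z of dry2 in the frame of tray between 0 and 0.009 m and (x of dry3 in the frame of tray between -0.0645 and -0.0405 m or x of dry3 in the frame of tray between 0.0405 and 0.0645 m) and (y of dry3 in the frame of tray between -0.082 and -0.058 m or y of dry3 in the frame of tray between -0.012 and 0.012 m or y of dry3 in the frame of tray between 0.058 and 0.082 m) and z of dry3 in the frame of tray between 0 and 0.009 m and (x of dry4 in the frame of tray between -0.0645 and -0.0405 m or x of dry4 in the frame of tray between 0.0405 and 0.0645 m) and (y of dry4 in the frame of tray between -0.082 and -0.058 m or y of dry4 in the frame of tray between -0.012 and 0.012 m or y of dry4 in the frame of tray between 0.058 and 0.082 m) and z of dry4 in the frame of tray between 0 and 0.009 m and linear speed of each of dry1, dry2, dry3, dry4 below 0.02 m/s and value of joint switch below 0.45 rad), for 0.2 s.
3. every washed slab lies on the drying plate against the ledge, with the dryer still off (x of wet1 in the frame of plate between 0.041 and 0.051 m and y of wet1 in the frame of plate between -0.14 and 0.14 m and z of wet1 in the frame of plate between -0.004 and 0.005 m and angle between the z axis of each of wet1, wet2, wet3, wet4 and the z axis of plate, either way round below 0.06 rad and angle between the x axis of each of wet1, wet2, wet3, wet4 and the x axis of plate, either way round below 0.12 rad and x of wet2 in the frame of plate between 0.038 and 0.048 m and y of wet2 in the frame of plate between -0.14 and 0.14 m and z of wet2 in the frame of plate between -0.004 and 0.005 m and x of wet3 in the frame of plate between 0.043 and 0.053 m and y of wet3 in the frame of plate between -0.14 and 0.14 m and z of wet3 in the frame of plate between -0.004 and 0.005 m and x of wet4 in the frame of plate between 0.04 and 0.05 m and y of wet4 in the frame of plate between -0.14 and 0.14 m and z of wet4 in the frame of plate between -0.004 and 0.005 m and linear speed of each of wet1, wet2, wet3, wet4 below 0.02 m/s and value of joint switch below 0.45 rad), for 0.2 s.
4. the dryer is switched on (value of joint switch above 0.7 rad), for 0.2 s.
At the end, for the whole second after the job is handed in: Dry and filed slabs each flat in a ruled place (centre within 12 mm each way, square within 0.15 rad), filed ones moved under 25 mm; washed slabs flat on the plate (0.06 rad), straight up it (0.12), lower end within 5 mm of the ledge, within 140 mm of mid-width; switch above 0.7 rad; slabs at rest ((x of dry1 in the frame of tray between -0.0645 and -0.0405 m or x of dry1 in the frame of tray between 0.0405 and 0.0645 m) and (y of dry1 in the frame of tray between -0.082 and -0.058 m or y of dry1 in the frame of tray between -0.012 and 0.012 m or y of dry1 in the frame of tray between 0.058 and 0.082 m) and z of dry1 in the frame of tray between 0 and 0.009 m and angle between each of dry1, dry2, dry3, dry4, filed1, filed2, filed3's own z axis and vertical below 0.06 rad and angle between the x axis of each of dry1, dry2, dry3, dry4, filed1, filed2, filed3 and the x axis of tray, either way round below 0.15 rad and (x of dry2 in the frame of tray between -0.0645 and -0.0405 m or x of dry2 in the frame of tray between 0.0405 and 0.0645 m) and (y of dry2 in the frame of tray between -0.082 and -0.058 m or y of dry2 in the frame of tray between -0.012 and 0.012 m or y of dry2 in the frame of tray between 0.058 and 0.082 m) and z of dry2 in the frame of tray between 0 and 0.009 m and (x of dry3 in the frame of tray between -0.0645 and -0.0405 m or x of dry3 in the frame of tray between 0.0405 and 0.0645 m) and (y of dry3 in the frame of tray between -0.082 and -0.058 m or y of dry3 in the frame of tray between -0.012 and 0.012 m or y of dry3 in the frame of tray between 0.058 and 0.082 m) and z of dry3 in the frame of tray between 0 and 0.009 m and (x of dry4 in the frame of tray between -0.0645 and -0.0405 m or x of dry4 in the frame of tray between 0.0405 and 0.0645 m) and (y of dry4 in the frame of tray between -0.082 and -0.058 m or y of dry4 in the frame of tray between -0.012 and 0.012 m or y of dry4 in the frame of tray between 0.058 and 0.082 m) and z of dry4 in the frame of tray between 0 and 0.009 m and (x of filed1 in the frame of tray between -0.0645 and -0.0405 m or x of filed1 in the frame of tray between 0.0405 and 0.0645 m) and (y of filed1 in the frame of tray between -0.082 and -0.058 m or y of filed1 in the frame of tray between -0.012 and 0.012 m or y of filed1 in the frame of tray between 0.058 and 0.082 m) and z of filed1 in the frame of tray between 0 and 0.009 m and (x of filed2 in the frame of tray between -0.0645 and -0.0405 m or x of filed2 in the frame of tray between 0.0405 and 0.0645 m) and (y of filed2 in the frame of tray between -0.082 and -0.058 m or y of filed2 in the frame of tray between -0.012 and 0.012 m or y of filed2 in the frame of tray between 0.058 and 0.082 m) and z of filed2 in the frame of tray between 0 and 0.009 m and (x of filed3 in the frame of tray between -0.0645 and -0.0405 m or x of filed3 in the frame of tray between 0.0405 and 0.0645 m) and (y of filed3 in the frame of tray between -0.082 and -0.058 m or y of filed3 in the frame of tray between -0.012 and 0.012 m or y of filed3 in the frame of tray between 0.058 and 0.082 m) and z of filed3 in the frame of tray between 0 and 0.009 m and distance of each of filed1, filed2, filed3 from where it was at the start of the episode below 0.025 m and x of wet1 in the frame of plate between 0.041 and 0.051 m and y of wet1 in the frame of plate between -0.14 and 0.14 m and z of wet1 in the frame of plate between -0.004 and 0.005 m and angle between the z axis of each of wet1, wet2, wet3, wet4 and the z axis of plate, either way round below 0.06 rad and angle between the x axis of each of wet1, wet2, wet3, wet4 and the x axis of plate, either way round below 0.12 rad and x of wet2 in the frame of plate between 0.038 and 0.048 m and y of wet2 in the frame of plate between -0.14 and 0.14 m and z of wet2 in the frame of plate between -0.004 and 0.005 m and x of wet3 in the frame of plate between 0.043 and 0.053 m and y of wet3 in the frame of plate between -0.14 and 0.14 m and z of wet3 in the frame of plate between -0.004 and 0.005 m and x of wet4 in the frame of plate between 0.04 and 0.05 m and y of wet4 in the frame of plate between -0.14 and 0.14 m and z of wet4 in the frame of plate between -0.004 and 0.005 m and value of joint switch above 0.7 rad and linear speed of each of dry1, dry2, dry3, dry4, wet1, wet2, wet3, wet4, filed1, filed2, filed3 below 0.02 m/s); the robot touches nothing.
It fails at once if one of the things standing or lying around (brush, hand lens, jar, squeeze bottle, hammer, dish) is moved by more than 40 mm (distance of any of scrub_brush, loupe, jar, wash_bottle, rock_hammer, dish from where it was at the start of the episode above 0.04 m).
Of dry1, dry2, dry3, dry4 only 3 to 4 are there at a start; the rules pass over those that are not, and their reading is None.
Of wet1, wet2, wet3, wet4 only 2 to 3 are there at a start; the rules pass over those that are not, and their reading is None.
Of filed1, filed2, filed3 only 1 to 2 are there at a start; the rules pass over those that are not, and their reading is None.
At some moment in a run one of wet1, wet2, wet3, wet4 may be knocked a few centimetres aside while the robot is not near it.
It also fails if it takes over 210 s, if anything falls off the work surface, if the arm or the gripper's body presses on something with over 40 N, if the wrist force passes 120 N, or if a joint passes its speed limit or range.

### The arm

A 6-joint arm with a two-finger parallel gripper is mounted at the origin on the work surface. World frame = base frame: x ahead of the robot, y to its left, z up, the work surface at z = 0. Lengths are in m, angles in degrees, forces in N, time in s.
With the tool pointing down it reaches from about 0.3 to 0.75 m from the base axis. Payload 8.5 kg.
Tool frame: the origin (TCP) lies on the centre line of the jaws, within the pads' length; the fingertips stand 14 mm ahead of it and the grasp point (between the pads) lies 5 mm behind it; z points along the fingers, x is the direction in which the jaws open and shut, and the axes are right-handed (so a half turn about z gives the same grasp; the last joint's range is limited). The gripper opens to 85 mm and grips with 20 to 120 N. Pads are 22 mm wide; open, the fingers measure 114 mm over their backs; the gripper's body (76 mm by 85 mm) begins 54 mm behind the grasp point. The pads swing forward as they close: fully open they stand 13 mm farther back than shut.
Start: joints at [-77.08, 21.807, 74.336, -0, 83.858, -12.336], TCP at [0.235, -0.497, 0.245] pointing down, gripper open.
Joint ranges: [-178.18, 178.18], [-50.72, 133.34], [12.68, 142.11], [-81.47, 261.47], [9.98, 163.14], [-165.26, 165.26]. Speed limits (degrees/s): [136.94, 136.94, 180, 180, 180, 180].

### API

Orientations are given as a 3x3 rotation matrix whose columns are the frame's x, y, z axes.
In Python, from rig import * gives the robot as it stands.
- The arm moves only by the shell command python3 -m crank 'ROWS' [FORCE]. ROWS is JSON, one flat list of numbers, 7 for each row, row after row: the turn, a rotation vector about the world's x, y, z in rad, then the shift along the world's x, y, z in m, then the opening in per cent of the stroke, from 0 (shut) to 100 (fully open). A call has 1 to 20 rows; each row shifts and turns the commanded pose from where the row before left it; what a row does not reach is not made up. A row lasts 1/10 s, in which the tool goes at most 50 mm and 8.59 degrees, less where a joint would pass 70% of its speed; a pose out of reach is approached as far as the arm can. A call is refused whole if a number of a shift passes 0.05 or a number of a turn 0.15, either way. A call with a gripper value outside its range is refused whole. The fingers move at their own pace and stop on an object; FORCE is the grip in N (left out, the last holds). Time passes only in rows, so rows that do not move let the fingers close. It gives the time, the measured TCP pose, the force and the opening at its end, in the units of the state.
- observe(): the state, without advancing time (a new reading comes with each control period).
- get_image(name): name is "side" or "top"; returns a dict with "frame" (400x640x3 uint8, red, green, blue), "fov_y" (degrees; the focal length in pixels is half the picture's height over the tangent of half this angle, whatever the lens; pixels are square), "cx", "cy" (the principal point, pixels), "world_to_cam" (4x4, takes a point from world to camera coordinates). Camera axes: x right, y up, looking along -z (the intrinsics and any distortion apply to the point x, -y, -z); pixel columns grow to the right and rows downward; lengths in m; the calibration is good to about 2 mm. A picture is of the moment at which its call begins. There is no depth.
- close_job(): hands the job in, once; it reports no verdict.
The state is a dict: "time_s": time; "q": joint angles; "qvel": joint speeds; "joint_efforts": joint torques, N m; "position": TCP position; "tool_rot": TCP orientation; "ft_force": force on the tool from outside, world axes, zero at the start; "wrist_torque": the same for the moment, N m; "grip_width": finger opening in m.
Only numpy, scipy, OpenCV 4.12 (cv2) and the standard library are available. Lean on these libraries where they do the work, as an engineer would, in place of code of your own. Each camera call takes 0.05 s, during which the arm holds its last target. There are 200 camera calls.

## Working session

There is one attempt and no reset: what is moved stays moved. The work goes in short steps, Python scripts to look and compute and a shell command to move; the robot and the scene stay as the last step left them, time stands still between calls to the robot, and variables do not carry over. Pictures are saved under pics/ and viewed, about 12 in all and at most 16, crops included, and the job is handed in when it is done.

```bash
ls; mkdir -p pics; python3 - <<'E'
from rig import *
import cv2
for n in("top","side"):
    d=get_image(n); cv2.imwrite(f"pics/{n}0.png",d["frame"][:,:,::-1]); print(n,{k:v for k,v in d.items() if k!="frame"})
print(observe())
E
```

```text
pics
top {'fov_y': 50.79997907377515, 'cx': 315.4475148205922, 'cy': 194.3857774770047, 'world_to_cam': array([[ 0.02345745, -0.99972125, -0.00267789, -0.05305645],
       [ 0.99712713,  0.02320344,  0.07210472, -0.527574  ],
       [-0.07202248, -0.00436159,  0.99739347, -1.60054368],
       [ 0.        ,  0.        ,  0.        ,  1.        ]])}
side {'fov_y': 51.653681800752224, 'cx': 319.66908612608586, 'cy': 199.60573955973308, 'world_to_cam': array([[-0.9856379 , -0.16870604,  0.00749624,  0.51080556],
       [ 0.11964679, -0.66631342,  0.73601024, -0.21023073],
       [-0.11917453,  0.72633649,  0.6769289 , -1.18682747],
       [ 0.        ,  0.        ,  0.        ,  1.        ]])}
{'time_s': 0.1, 'q': array([-7.70806095e+01,  2.18379601e+01,  7.43782426e+01,  1.39370724e-04,
        8.38588871e+01, -1.23352192e+01]), 'qvel': array([-0.09035316, -0.04613307, -0.20063564, -0.05068156, -0.06654823,
        0.08656326]), 'joint_efforts': array([ 3.88799381e-03, -4.49217474e+01, -2.31659442e+01, -1.51978420e-04,
        3.63819694e-03,  2.41884912e-06]), 'position': array([ 0.23460143, -0.49719136,  0.24477849]), 'tool_rot': array([[ 4.26641082e-01, -9.04420976e-01, -2.90658546e-04],
       [-9.04420117e-01, -4.26641088e-01,  1.27792838e-03],
       [-1.27979211e-03, -2.82339310e-04, -9.99999141e-01]]), 'ft_force': array([-1.0682871 , -0.64839808, -0.21151853]), 'wrist_torque': array([-0.02264347,  0.01171686, -0.01405508]), 'grip_width': 0.08543925811369465}
```

View pics/top0.png

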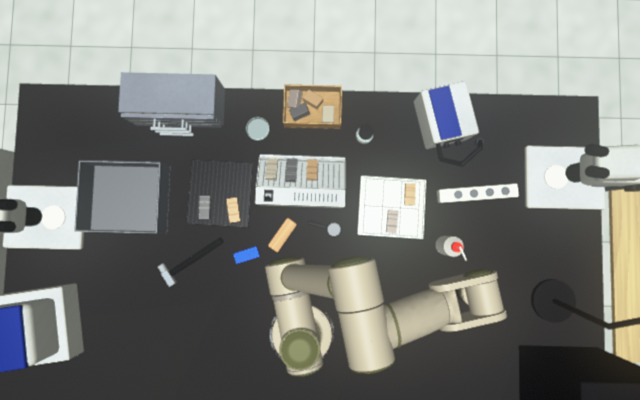

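View pics/side0.png

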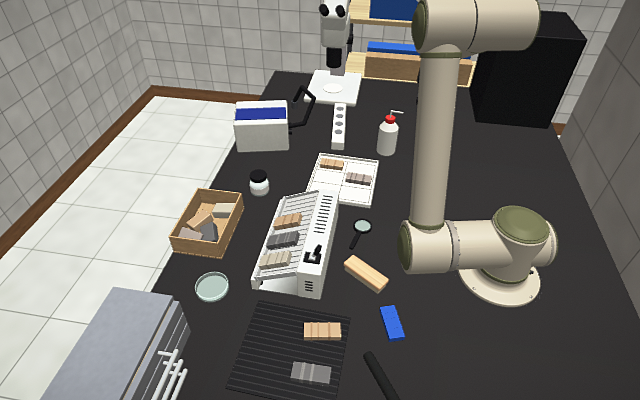

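Top view: dryer at (300,180); 3 dry slabs on the slope at (270,170), (291,170), (312,170); mat on the left with wet slabs at (204,207) and (233,209); tray on the right with filed slabs at (409,194) and (391,221). Things to mix up: blue block (246,255), loose stones in the wooden box (312,105). Both are left alone. Close crop next.

```bash
cat > h.py <<'E'
from rig import *
import numpy as np, cv2
def K(d): return 200/np.tan(np.radians(d["fov_y"]/2))
def proj(d,P):
    P=np.atleast_2d(P); c=P@d["world_to_cam"][:3,:3].T+d["world_to_cam"][:3,3]; f=K(d)
    return np.c_[d["cx"]+f*c[:,0]/-c[:,2], d["cy"]-f*c[:,1]/-c[:,2]]
def back(d,uv,z):
    R=d["world_to_cam"][:3,:3];t=d["world_to_cam"][:3,3];f=K(d)
    uv=np.atleast_2d(np.array(uv,float)); z=np.broadcast_to(z,len(uv))
    r=np.c_[(uv[:,0]-d["cx"])/f,-(uv[:,1]-d["cy"])/f,-np.ones(len(uv))]@R
    o=-R.T@t
    return o+r*((z-o[2])/r[:,2])[:,None]
def crop(d,x0,y0,x1,y1,s,name):
    c=cv2.resize(d["frame"][y0:y1,x0:x1,::-1],None,fx=s,fy=s,interpolation=cv2.INTER_CUBIC); 
    for u in range((x0+9)//10*10,x1,10): cv2.line(c,(int((u-x0+.5)*s),0),(int((u-x0+.5)*s),8 if u%50 else 20),(0,255,255),1)
    for v in range((y0+9)//10*10,y1,10): cv2.line(c,(0,int((v-y0+.5)*s)),(8 if v%50 else 20,int((v-y0+.5)*s)),(0,255,255),1)
    cv2.imwrite("pics/"+name+".png",c)
E
python3 - <<'E'
from h import *
d=get_image("top"); np.save("top0.npy",d,allow_pickle=True)
s=get_image("side"); np.save("side0.npy",s,allow_pickle=True)
a=d["frame"]
c1=a[145:250,180:310]; c2=a[145:250,245:435]
crop(d,185,150,315,240,6,"c1"); crop(d,250,150,435,245,4,"c2")
E
```

```text
(no output)
```

View pics/c1.png

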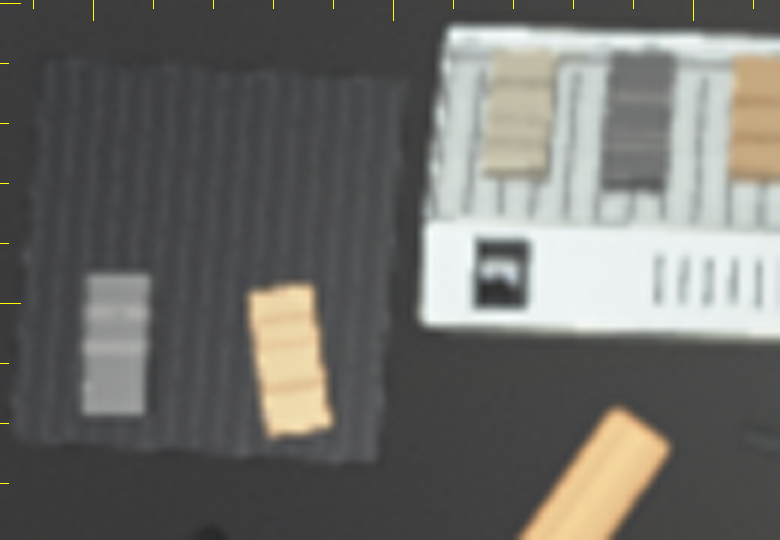

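View pics/c2.png

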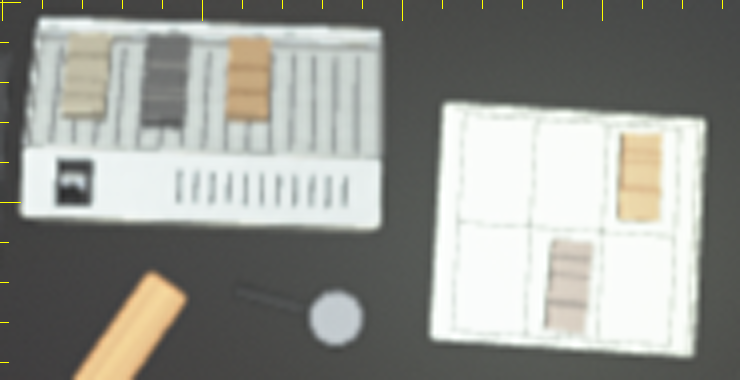

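```bash
cat > fit.py <<'E'
from h import *
d=np.load("top0.npy",allow_pickle=True).item()
def px(c,x0,y0,s): return (np.array(c)+.5)/s-.5+[x0,y0]
def rect(name,c,x0,y0,s,z):
    P=back(d,px(c,x0,y0,s),z)[:,:2]; TL,TR,BR,BL=P
    ctr=P.mean(0); L=(TL+TR-BL-BR)/2; W=(TL+BL-TR-BR)/2
    a=np.degrees(np.arctan2(L[1],L[0])); b=np.degrees(np.arctan2(-W[0],W[1]))
    print(name,ctr.round(4),"len %.1f wid %.1f yawL %.1f yawW %.1f"%(1e3*np.hypot(*L),1e3*np.hypot(*W),a,b))
A=(185,150,6);B=(250,150,4)
if __name__=="__main__":
    rect("mat",[(45,60),(405,78),(378,462),(14,438)],*A,.004)
    rect("wetgray",[(87,273),(151,273),(145,415),(81,415)],*A,.022)
    rect("wetorange",[(248,292),(313,285),(331,428),(268,437)],*A,.022)
    rect("housing",[(24,147),(380,158),(380,228),(20,215)],*B,.112)
    rect("tray",[(443,103),(705,119),(693,356),(430,339)],*B,.014)
    rect("filedO",[(620,133),(661,135),(659,221),(617,219)],*B,.022)
    rect("filedG",[(553,239),(592,241),(585,332),(544,328)],*B,.022)
    # low ledge corners (front top edge), z about .05+.011
    for n,p in(("ledgeL",(42,18)),("ledgeR",(381,29))): print(n,back(d,px([p],*B),.054).round(4))
    print(-d["world_to_cam"][:3,:3].T@d["world_to_cam"][:3,3])
E
python3 fit.py
```

```text
mat [0.5278 0.3314] len 247.8 wid 235.1 yawL -2.1 yawW -2.0
wetgray [0.4705 0.3854] len 90.8 wid 40.9 yawL 0.0 yawW 1.3
wetorange [0.4625 0.2739] len 92.9 wid 41.1 yawL 9.7 yawW 8.5
housing [0.5135 0.0152] len 62.7 wid 324.5 yawL -0.2 yawW -0.6
tray [ 0.488  -0.3345] len 228.0 wid 252.6 yawL -2.4 yawW -2.3
filedO [ 0.5389 -0.4011] len 82.8 wid 39.8 yawL -1.2 yawW -1.4
filedG [ 0.4339 -0.3344] len 86.2 wid 38.2 yawL -4.5 yawW -2.9
ledgeL [[0.6742 0.1723 0.054 ]]
ledgeR [[ 0.6711 -0.1489  0.054 ]]
[ 0.41202779 -0.04778104  1.63427031]
```

```bash
python3 - <<'E'
from fit import *
for n,pl,pu in(("beige",[(69,33),(111,34)],[(60,116),(104,118)]),("dark",[(149,34),(190,35)],[(142,126),(183,128)]),("orange",[(230,38),(270,38)],[(228,120),(269,121)])):
    l=back(d,px(pl,*B),.0663).mean(0)
    for L in(.084,.088,.090,.094):
        u=back(d,px(pu,*B),.0663+L*np.sin(np.radians(25))).mean(0)
        print(n,L,"low",l[:2].round(4),"up",u[:2].round(4),"L from image %.1f"%(1e3*(l[0]-u[0])/np.cos(np.radians(25))),"x0low %.4f x0up %.4f"%(l[0]-.0076,u[0]+L*.9063-.0076))
# switch area
s=np.load("side0.npy",allow_pickle=True).item()
crop(s,225,150,385,300,5,"s1")
E
```

```text
beige 0.084 low [0.6585 0.125 ] up [0.5757 0.126 ] L from image 91.3 x0low 0.6509 x0up 0.6442
beige 0.088 low [0.6585 0.125 ] up [0.5755 0.1258] L from image 91.5 x0low 0.6509 x0up 0.6477
beige 0.09 low [0.6585 0.125 ] up [0.5754 0.1257] L from image 91.6 x0low 0.6509 x0up 0.6494
beige 0.094 low [0.6585 0.125 ] up [0.5753 0.1256] L from image 91.8 x0low 0.6509 x0up 0.6529
dark 0.084 low [0.6593 0.0503] up [0.5682 0.0522] L from image 100.4 x0low 0.6517 x0up 0.6368
dark 0.088 low [0.6593 0.0503] up [0.5681 0.052 ] L from image 100.6 x0low 0.6517 x0up 0.6402
dark 0.09 low [0.6593 0.0503] up [0.568 0.052] L from image 100.7 x0low 0.6517 x0up 0.6419
dark 0.094 low [0.6593 0.0503] up [0.5678 0.0519] L from image 100.9 x0low 0.6517 x0up 0.6454
orange 0.084 low [ 0.6577 -0.0253] up [ 0.576  -0.0263] L from image 90.1 x0low 0.6501 x0up 0.6446
orange 0.088 low [ 0.6577 -0.0253] up [ 0.5758 -0.0263] L from image 90.3 x0low 0.6501 x0up 0.6480
orange 0.09 low [ 0.6577 -0.0253] up [ 0.5758 -0.0263] L from image 90.4 x0low 0.6501 x0up 0.6497
orange 0.094 low [ 0.6577 -0.0253] up [ 0.5756 -0.0264] L from image 90.6 x0low 0.6501 x0up 0.6532
```

View pics/s1.png

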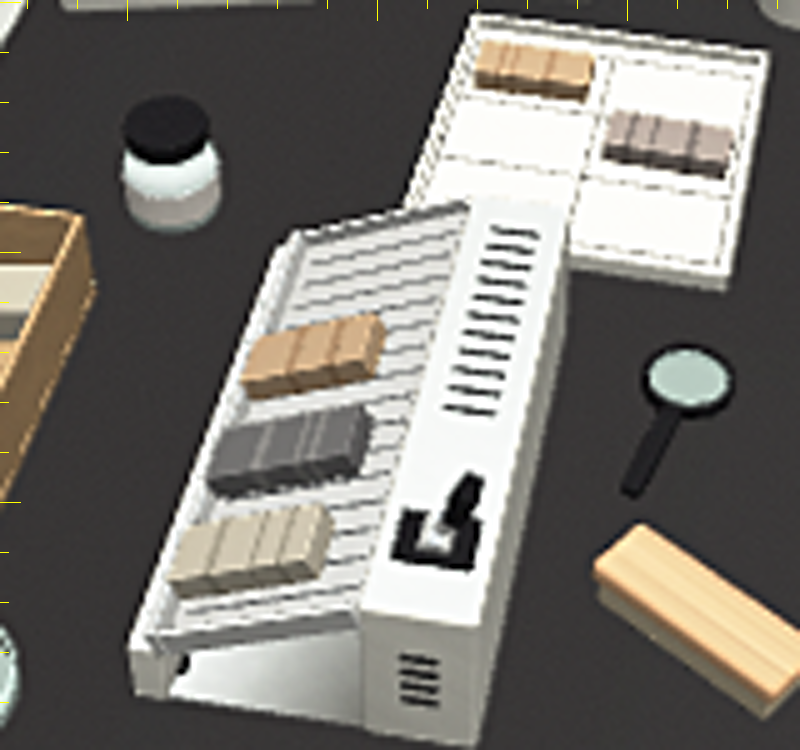

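Side view crop: switch leans towards the robot at crop (465,495) → pixel (318,249); three dry slabs on the slope are against the ledge; hand lens and brush sit between the robot and bench. Overlay models to verify.

```bash
cat > ov.py <<'E'
from h import *
c25,s25=np.cos(np.radians(25)),np.sin(np.radians(25))
def rz(a): a=np.radians(a); return np.array([[np.cos(a),-np.sin(a),0],[np.sin(a),np.cos(a),0],[0,0,1.]])
def plate(p,x0=.650,y0=.0152,yaw=-.5): # plate coords -> world
    p=np.atleast_2d(p); q=np.c_[-(p[:,0]*c25-p[:,2]*s25),-p[:,1],.05+p[:,0]*s25+p[:,2]*c25]
    return q@rz(yaw).T+[x0,y0,0]
def draw(c,d,P,x0,y0,s,col):
    uv=(proj(d,P)-[x0,y0]+.5)*s-.5
    cv2.polylines(c,[np.round(uv*8).astype(int)],True,col,1,cv2.LINE_AA,3)
E
python3 - <<'E'
from ov import *
out=[]
for n,(x0,y0,x1,y1,s) in(("top",(250,150,350,220,7)),("side",(245,185,345,305,5))):
    d=np.load(n+"0.npy",allow_pickle=True).item()
    c=cv2.resize(d["frame"][y0:y1,x0:x1,::-1],None,fx=s,fy=s,interpolation=cv2.INTER_CUBIC)
    for X0,col in((.650,(0,0,255)),(.655,(255,0,0))):
        for y,L in((-.110,.088),(-.036,.094),(.040,.084)):
            draw(c,d,plate([(a,y+b,.018) for a,b in((0,-.02),(0,.02),(L,.02),(L,-.02))],X0),x0,y0,s,col)
        draw(c,d,plate([(0,-.159,0),(0,.159,0),(.118,.159,0),(.118,-.159,0)],X0),x0,y0,s,col)
    H=np.array([(x,y,.112) for x,y in((.0315,-.163),(.0315,.163),(-.0315,.163),(-.0315,-.163))])@rz(-.5).T+[.5135,.0152,0]
    draw(c,d,H,x0,y0,s,(0,160,0))
    h=np.array([.577,.0152,0]); a=.45
    for ph in(-a,a):
        t=h+rz(-.5)@np.array([-.064-.047*np.sin(ph),.115,.118+.047*np.cos(ph)]); b=h+rz(-.5)@np.array([-.064,.115,.118])
        draw(c,d,np.array([b,t]),x0,y0,s,(255,0,255)); print(n,t.round(4))
    cv2.imwrite("pics/ov_%s.png"%n,c)
    out.append(c)
w=[cv2.copyMakeBorder(o,0,600-o.shape[0],0,0,cv2.BORDER_CONSTANT) for o in out]
cv2.imwrite("pics/ov_a.png",out[0]);
E
```

```text
top [0.5344 0.1306 0.1603]
top [0.4936 0.1309 0.1603]
side [0.5344 0.1306 0.1603]
side [0.4936 0.1309 0.1603]
```

View pics/ov_top.png

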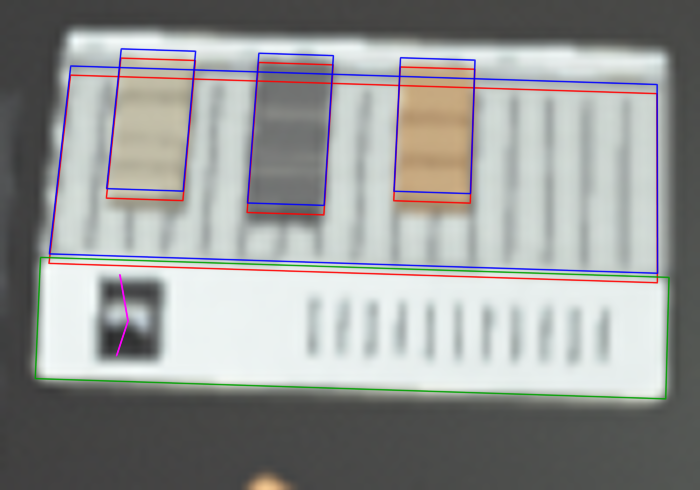

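View pics/ov_side.png

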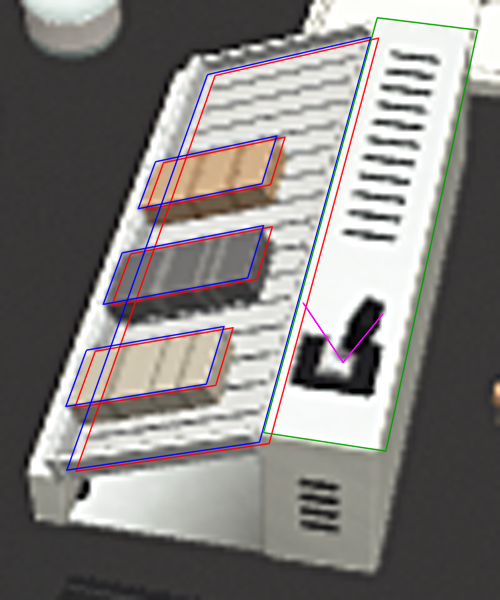

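Models fit both views (plate foot at x≈0.650, bench yaw ≈ -0.5°, slabs dry at y≈0.125, 0.052, -0.025). Choice made: 3 slabs on the slope → tray, 2 slabs on the mat → slope. First the switch.

```bash
python3 -m crank '[0,0,-0.022,0.0108,0.0314,0,0, 0,0,-0.022,0.0108,0.0314,0,0, 0,0,-0.022,0.0108,0.0314,0,0, 0,0,-0.022,0.0108,0.0314,0,0, 0,0,-0.022,0.0108,0.0314,0,0, 0,0,-0.022,0.0108,0.0314,0,0, 0,0,-0.022,0.0108,0.0314,0,0, 0,0,-0.022,0.0108,0.0314,0,0, 0,0,-0.022,0.0108,0.0314,0,0, 0,0,-0.022,0.0108,0.0314,0,0, 0,0,-0.022,0.0108,0.0314,0,0, 0,0,-0.022,0.0108,0.0314,0,0, 0,0,-0.022,0.0108,0.0314,0,0, 0,0,-0.022,0.0108,0.0314,0,0, 0,0,-0.022,0.0108,0.0314,0,0, 0,0,-0.022,0.0108,0.0314,0,0, 0,0,-0.022,0.0108,0.0314,0,0, 0,0,-0.022,0.0108,0.0314,0,0, 0,0,-0.022,0.0108,0.0314,0,0, 0,0,-0.022,0.0108,0.0314,0,0]' 30
```

```text
time_s: 2.2
position: [0.4508, 0.132, 0.2453]
tool_rot: [[0.0, -1.0, -0.0], [-1.0, -0.0, -0.0], [0.0, 0.0, -1.0]]
ft_force: [0.1, -0.8, -0.1]
grip_width: -0.0
```

```bash
python3 -m crank '[0,0,0,0,0,-0.027,0, 0,0,0,0,0,-0.027,0, 0,0,0,0,0,-0.026,0, 0,0,0,0,0,0,0]'; python3 -m crank '[0,0,0,0.009,0,0,0, 0,0,0,0.009,0,0,0, 0,0,0,0.009,0,0,0, 0,0,0,0.009,0,0,0, 0,0,0,0.009,0,0,0, 0,0,0,0.009,0,0,0, 0,0,0,0,0,0,0]'; python3 - <<'E'
from h import *
d=get_image("side"); crop(d,290,225,350,275,10,"sw1")
E
```

```text
time_s: 2.6
position: [0.4491, 0.1306, 0.1628]
tool_rot: [[0.001, -1.0, -0.006], [-1.0, -0.001, -0.0], [0.0, 0.006, -1.0]]
ft_force: [-0.5, 0.2, -0.0]
grip_width: -0.0002
time_s: 3.3
position: [0.5059, 0.1305, 0.1653]
tool_rot: [[0.001, -1.0, 0.001], [-1.0, -0.001, 0.0], [-0.0, -0.001, -1.0]]
ft_force: [-0.2, 0.0, -0.4]
grip_width: 0.0001
```

View pics/sw1.png

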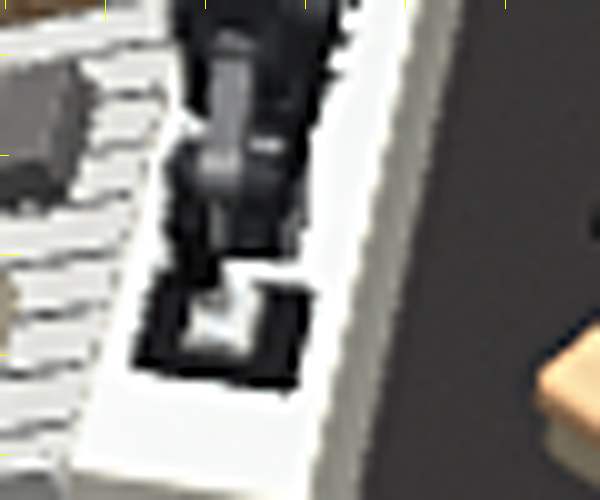

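Paddle now leans to the front (crop ~(190,230)). I push a little further to feel the stop, then rise.

```bash
python3 -m crank '[0,0,0,0.003,0,0,0, 0,0,0,0.003,0,0,0, 0,0,0,0,0,0,0]'; python3 -m crank '[0,0,0,0.003,0,0,0, 0,0,0,0.002,0,0,0, 0,0,0,0,0,0,0]'
```

```text
time_s: 3.65
position: [0.5107, 0.1306, 0.1652]
tool_rot: [[0.001, -1.0, -0.0], [-1.0, -0.001, 0.0], [-0.0, 0.0, -1.0]]
ft_force: [-1.0, 0.2, -0.3]
grip_width: 0.0001
time_s: 3.95
position: [0.516, 0.1306, 0.1653]
tool_rot: [[0.001, -1.0, 0.0], [-1.0, -0.001, 0.0], [-0.0, -0.0, -1.0]]
ft_force: [-0.1, -0.5, -0.8]
grip_width: 0.0001
```

```bash
python3 -m crank '[0,0,0,0.003,0,0,0, 0,0,0,0.002,0,0,0, 0,0,0,0,0,0,0]' | grep -E "pos|ft"; python3 - <<'E'
from h import *
d=get_image("top"); crop(d,255,160,315,210,10,"sw2")
E
```

```text
position: [0.5169, 0.1307, 0.1651]
ft_force: [-19.8, -1.3, 10.2]
```

View pics/sw2.png

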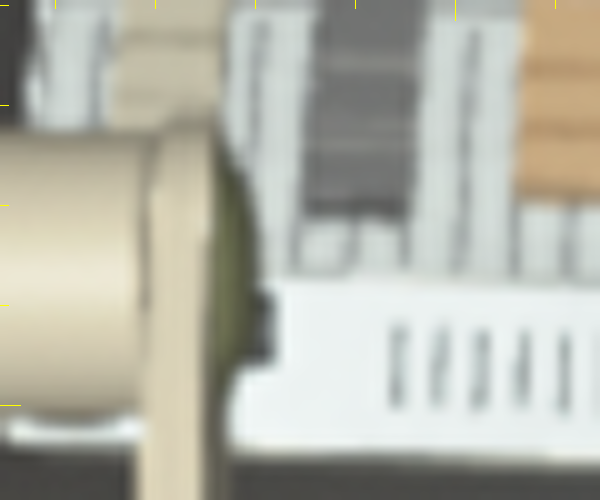

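Stop felt at x=0.517 (switch off). Back off, rise, tilt 25° over the beige slab.

```bash
python3 -m crank '[0,0,0,-0.010,0,0,0, 0,0,0,0,0,0.03,0, 0,0,0,0,0,0.03,0, 0,0,0,0,0,0.03,0, 0,0.0727,-0.0015,0.0272,-0.001,-0.009,68, 0,0.0727,-0.0015,0.0272,-0.001,-0.009,68, 0,0.0727,-0.0015,0.0272,-0.001,-0.009,68, 0,0.0727,-0.0015,0.0272,-0.001,-0.009,68, 0,0.0727,-0.0015,0.0272,-0.001,-0.009,68, 0,0.0727,-0.0015,0.0272,-0.001,-0.009,68, 0,0,0,0,0,0,68, 0,0,0,0,0,0,68]'; python3 - <<'E'
from h import *
d=get_image("side"); crop(d,225,185,345,305,5,"g1")
E
```

```text
time_s: 5.5
position: [0.6744, 0.1244, 0.1994]
tool_rot: [[-0.008, -0.906, -0.423], [-1.0, 0.008, 0.002], [0.002, 0.423, -0.906]]
ft_force: [-0.3, -0.6, 0.9]
grip_width: 0.0584
```

View pics/g1.png

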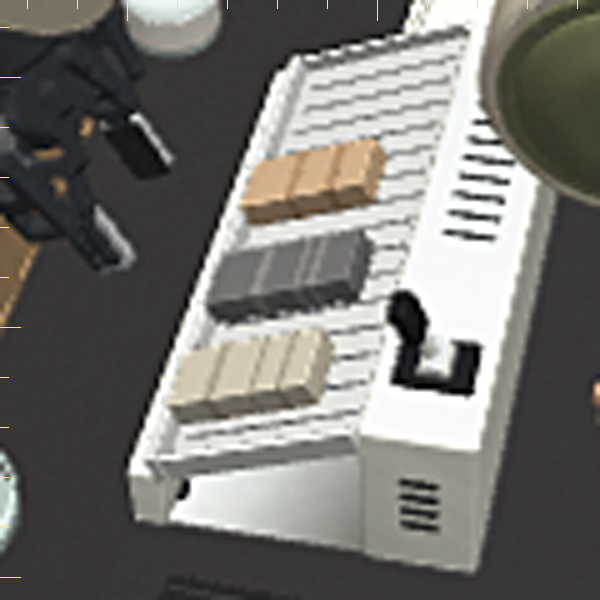

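Switch is off (leans to the front). Descend onto the beige slab and grip.

```bash
python3 -m crank '[0,0,0,-0.0095,0,-0.0185,68, 0,0,0,-0.0095,0,-0.0185,68, 0,0,0,-0.0095,0,-0.0185,68, 0,0,0,-0.0095,0,-0.0185,68, 0,0,0,-0.0095,0,-0.0185,68, 0,0,0,-0.0095,0,-0.0185,68, 0,0,0,0,0,0,68]'|grep -E "pos|ft"; python3 -m crank '[0,0,0,-0.0012,0,-0.0033,68, 0,0,0,-0.0012,0,-0.0033,68, 0,0,0,0,0,0,68]'|grep -E "pos|ft"; python3 -m crank '[0,0,0,0,0,0,40, 0,0,0,0,0,0,30, 0,0,0,0,0,0,30, 0,0,0,0,0,0,30, 0,0,0,0,0,0,30, 0,0,0,0,0,0,30]' 50
```

```text
position: [0.6147, 0.125, 0.0911]
ft_force: [-0.4, 0.0, 0.7]
position: [0.6147, 0.1246, 0.0844]
ft_force: [-0.1, -0.5, -0.4]
time_s: 7.15
position: [0.6149, 0.1246, 0.0843]
tool_rot: [[-0.008, -0.907, -0.421], [-1.0, 0.008, 0.002], [0.001, 0.421, -0.907]]
ft_force: [0.6, 0.0, 5.3]
grip_width: 0.0387
```

```bash
python3 -m crank '[0,0,0,0.0085,0,0.019,30, 0,0,0,0.0085,0,0.019,30, 0,0,0,0.0085,0,0.019,30, 0,0,0,0.0085,0,0.019,30, 0,0,0,0.0085,0,0.019,30]'|grep -E "pos|ft|grip"; python3 -m crank '[0,-0.0312,-0.0024,-0.0083,-0.028,0.003,30, 0,-0.0312,-0.0024,-0.0083,-0.028,0.003,30, 0,-0.0312,-0.0024,-0.0083,-0.028,0.003,30, 0,-0.0312,-0.0024,-0.0083,-0.028,0.003,30, 0,-0.0312,-0.0024,-0.0083,-0.028,0.003,30, 0,-0.0312,-0.0024,-0.0083,-0.028,0.003,30, 0,-0.0312,-0.0024,-0.0083,-0.028,0.003,30, 0,-0.0312,-0.0024,-0.0083,-0.028,0.003,30, 0,-0.0312,-0.0024,-0.0083,-0.028,0.003,30, 0,-0.0312,-0.0024,-0.0083,-0.028,0.003,30, 0,-0.0312,-0.0024,-0.0083,-0.028,0.003,30, 0,-0.0312,-0.0024,-0.0083,-0.028,0.003,30, 0,-0.0312,-0.0024,-0.0083,-0.028,0.003,30, 0,-0.0312,-0.0024,-0.0083,-0.028,0.003,30, 0,0,0,0,0,0,30, 0,0,0,0,0,0,30]'
```

```text
position: [0.6571, 0.1246, 0.1788]
ft_force: [-0.1, 0.9, -1.5]
grip_width: 0.0392
time_s: 9.25
position: [0.5404, -0.2676, 0.2202]
tool_rot: [[-0.042, -0.999, -0.0], [-0.999, 0.042, 0.01], [-0.01, 0.001, -1.0]]
ft_force: [-0.5, 0.1, -1.9]
grip_width: 0.0387
```

```bash
python3 -m crank '[-0.01,0,0,0.001,0.001,-0.024,30, 0,0,0,0,0,-0.024,30, 0,0,0,0,0,-0.024,30, 0,0,0,0,0,-0.024,30, 0,0,0,0,0,-0.024,30, 0,0,0,0,0,-0.024,30, 0,0,0,0,0,-0.024,30, 0,0,0,0,0,-0.024,30, 0,0,0,0,0,0,30, 0,0,0,0,0,0,30]'|grep -E "pos|ft|grip"; python3 -m crank '[0,0,0,0,0,-0.003,30, 0,0,0,0,0,-0.002,30, 0,0,0,0,0,0,30]'; python3 - <<'E'
from h import *
d=get_image("side"); crop(d,290,140,400,220,7,"p1")
E
```

```text
position: [0.5422, -0.2657, 0.029]
ft_force: [0.8, 0.8, -0.5]
grip_width: 0.0387
time_s: 10.55
position: [0.5419, -0.2664, 0.0242]
tool_rot: [[-0.04, -0.999, 0.001], [-0.999, 0.04, -0.001], [0.001, -0.001, -1.0]]
ft_force: [0.5, -0.2, -2.1]
grip_width: 0.0387
```

View pics/p1.png

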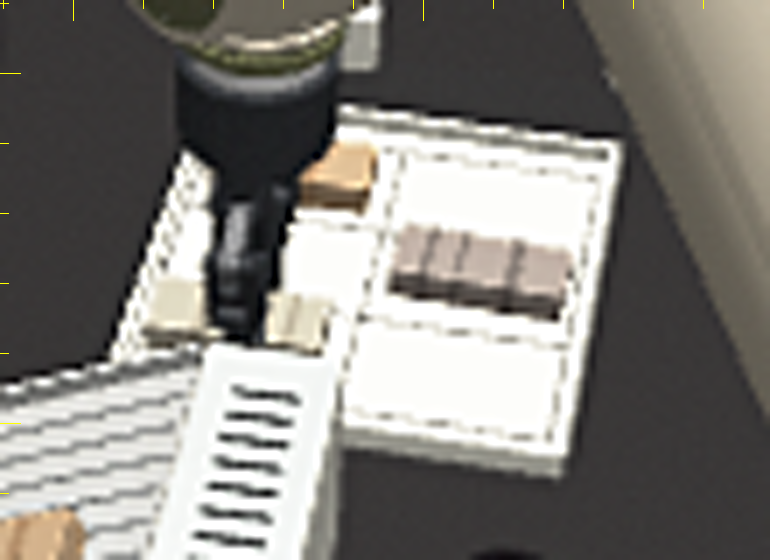

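Beige slab is in the top-left place at crop (240,315), parallel to the ruling and just above the floor. Lower until contact, then release.

```bash
for i in 1 ; do python3 -m crank '[0,0,0,0,0,-0.0015,30, 0,0,0,0,0,0,30, 0,0,0,0,0,0,30]'|grep -E "pos|ft"; python3 -m crank '[0,0,0,0,0,-0.0015,30, 0,0,0,0,0,0,30, 0,0,0,0,0,0,30]'|grep -E "pos|ft"; python3 -m crank '[0,0,0,0,0,-0.001,30, 0,0,0,0,0,0,30, 0,0,0,0,0,0,30]'|grep -E "pos|ft"; done
```

```text
position: [0.5417, -0.2664, 0.0223]
ft_force: [0.4, -0.6, -1.7]
position: [0.5417, -0.2664, 0.0207]
ft_force: [-1.2, 0.5, -2.5]
position: [0.5418, -0.2664, 0.0197]
ft_force: [0.1, 0.0, -1.0]
```

```bash
python3 -m crank '[0,0,0,0,0,-0.001,30, 0,0,0,0,0,0,30, 0,0,0,0,0,0,30]'|grep -E "pos|ft"; python3 -m crank '[0,0,0,0,0,-0.001,30, 0,0,0,0,0,0,30, 0,0,0,0,0,0,30]'|grep -E "pos|ft"
```

```text
position: [0.5418, -0.2664, 0.0187]
ft_force: [-0.1, -0.0, -1.4]
position: [0.5418, -0.2665, 0.0182]
ft_force: [-1.6, 1.0, 5.3]
```

```bash
python3 -m crank '[0,0,0,0,0,0,60, 0,0,0,0,0,0,60, 0,0,0,0,0,0,60, 0,0,0,0,0,0.01,60, 0,0,0,0,0,0.03,60, 0,0,0,0,0,0.03,60, 0,0,0,0,0,0.04,60, 0,0,0,0,0,0.04,60, 0,0,0,0,0,0.04,60]'|grep -E "pos|ft|grip"; python3 -m crank '[0,0.0364,0.0027,0.0109,0.0266,0,68, 0,0.0364,0.0027,0.0109,0.0266,0,68, 0,0.0364,0.0027,0.0109,0.0266,0,68, 0,0.0364,0.0027,0.0109,0.0266,0,68, 0,0.0364,0.0027,0.0109,0.0266,0,68, 0,0.0364,0.0027,0.0109,0.0266,0,68, 0,0.0364,0.0027,0.0109,0.0266,0,68, 0,0.0364,0.0027,0.0109,0.0266,0,68, 0,0.0364,0.0027,0.0109,0.0266,0,68, 0,0.0364,0.0027,0.0109,0.0266,0,68, 0,0.0364,0.0027,0.0109,0.0266,0,68, 0,0.0364,0.0027,0.0109,0.0266,0,68, 0,0,0,0,0,0,68, 0,0,0,0,0,0,68]'; python3 - <<'E'
from h import *
d=get_image("top"); np.save("top1.npy",d,allow_pickle=True)
# beige centroid check in tray
z=d["frame"][170:215,360:412].astype(int)
m=(z[:,:,0]-z[:,:,2]>18).astype(np.uint8)
n,l,st,ce=cv2.connectedComponentsWithStats(m)
for i in range(1,n):
    if st[i,4]>60:
        q=np.argwhere(l==i)[:,::-1]; r=cv2.minAreaRect(q.astype(np.float32)); print(st[i],back(d,ce[i]+[360,170],.022).round(4),r)
E
```

```text
position: [0.5415, -0.2662, 0.2102]
ft_force: [0.0, 0.2, 0.5]
grip_width: 0.0513
time_s: 14.4
position: [0.6726, 0.0531, 0.2077]
tool_rot: [[-0.004, -0.907, -0.422], [-1.0, 0.008, -0.008], [0.011, 0.422, -0.907]]
ft_force: [0.7, -0.3, -0.1]
grip_width: 0.058
[ 44  13   8  23 170] [[ 0.538  -0.3946  0.022 ]] ((47.5, 24.0), (22.0, 7.0), 90.0)
```

```bash
python3 -m crank '[0.011,0,0,-0.0092,-0.001,-0.0195,68, 0,0,0,-0.0092,0,-0.0195,68, 0,0,0,-0.0092,0,-0.0195,68, 0,0,0,-0.0092,0,-0.0195,68, 0,0,0,-0.0092,0,-0.0195,68, 0,0,0,-0.0092,0,-0.0195,68, 0,0,0,0,0,0,68]'|grep -E "pos|ft"; python3 -m crank '[0,0,0,-0.0012,0,-0.0033,68, 0,0,0,-0.0012,0,-0.0032,68, 0,0,0,0,0,0,68]'|grep -E "pos|ft"; python3 -m crank '[0,0,0,0,0,0,40, 0,0,0,0,0,0,30, 0,0,0,0,0,0,30, 0,0,0,0,0,0,30, 0,0,0,0,0,0,30, 0,0,0,0,0,0,30]' 50
```

```text
position: [0.6155, 0.0509, 0.0896]
ft_force: [0.1, -0.4, -0.1]
position: [0.6152, 0.0516, 0.0846]
ft_force: [0.2, -0.1, -0.7]
time_s: 16.05
position: [0.6154, 0.0517, 0.0849]
tool_rot: [[-0.005, -0.907, -0.421], [-1.0, 0.005, 0.002], [0.0, 0.421, -0.907]]
ft_force: [2.3, -0.1, 5.0]
grip_width: 0.039
```

```bash
python3 -m crank '[0,0,0,0.0085,0,0.019,30, 0,0,0,0.0085,0,0.019,30, 0,0,0,0.0085,0,0.019,30, 0,0,0,0.0085,0,0.019,30, 0,0,0,0.0085,0,0.019,30]'|grep -E "pos|ft|grip"; python3 -m crank '[0,-0.0312,-0.0026,-0.0156,-0.0224,0.003,30, 0,-0.0312,-0.0026,-0.0156,-0.0224,0.003,30, 0,-0.0312,-0.0026,-0.0156,-0.0224,0.003,30, 0,-0.0312,-0.0026,-0.0156,-0.0224,0.003,30, 0,-0.0312,-0.0026,-0.0156,-0.0224,0.003,30, 0,-0.0312,-0.0026,-0.0156,-0.0224,0.003,30, 0,-0.0312,-0.0026,-0.0156,-0.0224,0.003,30, 0,-0.0312,-0.0026,-0.0156,-0.0224,0.003,30, 0,-0.0312,-0.0026,-0.0156,-0.0224,0.003,30, 0,-0.0312,-0.0026,-0.0156,-0.0224,0.003,30, 0,-0.0312,-0.0026,-0.0156,-0.0224,0.003,30, 0,-0.0312,-0.0026,-0.0156,-0.0224,0.003,30, 0,-0.0312,-0.0026,-0.0156,-0.0224,0.003,30, 0,-0.0312,-0.0026,-0.0156,-0.0224,0.003,30, 0,0,0,0,0,0,30, 0,0,0,0,0,0,30]'
```

```text
position: [0.6576, 0.0519, 0.1793]
ft_force: [0.4, 0.4, -1.8]
grip_width: 0.039
time_s: 18.15
position: [0.4386, -0.2619, 0.2209]
tool_rot: [[-0.041, -0.999, 0.0], [-0.999, 0.041, 0.011], [-0.011, -0.0, -1.0]]
ft_force: [-0.3, 0.2, -1.9]
grip_width: 0.0391
```

```bash
python3 -m crank '[-0.011,0,0,0.001,0,-0.0245,30, 0,0,0,0,0,-0.0245,30, 0,0,0,0,0,-0.0245,30, 0,0,0,0,0,-0.0245,30, 0,0,0,0,0,-0.0245,30, 0,0,0,0,0,-0.0245,30, 0,0,0,0,0,-0.0245,30, 0,0,0,0,0,-0.0245,30, 0,0,0,0,0,0,30, 0,0,0,0,0,0,30]'|grep -E "pos|ft|grip"; python3 -m crank '[0,0,0,0,0,-0.0025,30, 0,0,0,0,0,-0.0015,30, 0,0,0,0,0,0,30, 0,0,0,0,0,0,30]'|grep -E "pos|ft|grip"; python3 -m crank '[0,0,0,0,0,-0.001,30, 0,0,0,0,0,0,30, 0,0,0,0,0,0,30]'
```

```text
position: [0.4405, -0.2613, 0.0254]
ft_force: [0.1, 0.6, -1.8]
grip_width: 0.039
position: [0.4402, -0.2619, 0.0216]
ft_force: [0.5, 0.8, -1.7]
grip_width: 0.0389
time_s: 19.85
position: [0.44, -0.2618, 0.0202]
tool_rot: [[-0.04, -0.999, 0.001], [-0.999, 0.04, -0.001], [0.001, -0.001, -1.0]]
ft_force: [0.1, -0.8, -1.8]
grip_width: 0.0389
```

```bash
python3 -m crank '[0,0,0,0,0,-0.001,30, 0,0,0,0,0,0,30, 0,0,0,0,0,0,30]'|grep -E "pos|ft"; python3 -m crank '[0,0,0,0,0,-0.001,30, 0,0,0,0,0,0,30, 0,0,0,0,0,0,30]'|grep -E "pos|ft"
```

```text
position: [0.4401, -0.2619, 0.0192]
ft_force: [0.2, 0.1, -1.5]
position: [0.4401, -0.2618, 0.0192]
ft_force: [-2.5, 1.9, 10.1]
```

```bash
python3 -m crank '[0,0,0,0,0,0,60, 0,0,0,0,0,0,60, 0,0,0,0,0,0,60, 0,0,0,0,0,0.01,60, 0,0,0,0,0,0.03,60, 0,0,0,0,0,0.03,60, 0,0,0,0,0,0.04,60, 0,0,0,0,0,0.04,60, 0,0,0,0,0,0.04,60]'|grep -E "pos|ft|grip"; python3 -m crank '[0,0.0364,0.0027,0.0193,0.0197,0,68, 0,0.0364,0.0027,0.0193,0.0197,0,68, 0,0.0364,0.0027,0.0193,0.0197,0,68, 0,0.0364,0.0027,0.0193,0.0197,0,68, 0,0.0364,0.0027,0.0193,0.0197,0,68, 0,0.0364,0.0027,0.0193,0.0197,0,68, 0,0.0364,0.0027,0.0193,0.0197,0,68, 0,0.0364,0.0027,0.0193,0.0197,0,68, 0,0.0364,0.0027,0.0193,0.0197,0,68, 0,0.0364,0.0027,0.0193,0.0197,0,68, 0,0.0364,0.0027,0.0193,0.0197,0,68, 0,0.0364,0.0027,0.0193,0.0197,0,68, 0.011,0,0,0,0,0,68, 0,0,0,0,0,0,68]'
```

```text
position: [0.4397, -0.2615, 0.2106]
ft_force: [0.2, 0.5, -0.3]
grip_width: 0.0513
time_s: 22.75
position: [0.6717, -0.0253, 0.208]
tool_rot: [[-0.004, -0.907, -0.422], [-1.0, 0.003, 0.002], [-0.0, 0.422, -0.907]]
ft_force: [-0.3, -0.4, -0.2]
grip_width: 0.058
```

```bash
python3 -m crank '[0,0,0,-0.0091,0,-0.0195,68, 0,0,0,-0.0091,0,-0.0195,68, 0,0,0,-0.0091,0,-0.0195,68, 0,0,0,-0.0091,0,-0.0195,68, 0,0,0,-0.0091,0,-0.0195,68, 0,0,0,-0.0091,0,-0.0195,68, 0,0,0,0,0,0,68]'|grep -E "pos|ft"; python3 -m crank '[0,0,0,-0.001,0,-0.0035,68, 0,0,0,-0.001,0,-0.0032,68, 0,0,0,0,0,0,68]'|grep -E "pos|ft"; python3 -m crank '[0,0,0,0,0,0,40, 0,0,0,0,0,0,30, 0,0,0,0,0,0,30, 0,0,0,0,0,0,30, 0,0,0,0,0,0,30, 0,0,0,0,0,0,30]' 50;python3 -m crank '[0,0,0,0.0085,0,0.019,30, 0,0,0,0.0085,0,0.019,30, 0,0,0,0.0085,0,0.019,30, 0,0,0,0.0085,0,0.019,30, 0,0,0,0.0085,0,0.019,30]'|grep -E "pos|ft|grip"
```

```text
position: [0.6149, -0.0261, 0.0903]
ft_force: [-0.4, 0.2, 0.6]
position: [0.6153, -0.0256, 0.085]
ft_force: [0.0, -0.9, -0.3]
time_s: 24.35
position: [0.6155, -0.0254, 0.0852]
tool_rot: [[-0.004, -0.907, -0.421], [-1.0, 0.004, 0.002], [0.0, 0.421, -0.907]]
ft_force: [2.7, -0.6, 5.2]
grip_width: 0.039
position: [0.6577, -0.0253, 0.1796]
ft_force: [1.2, 0.8, -1.7]
grip_width: 0.0384
```

```bash
python3 -m crank '[0,-0.0312,-0.0026,-0.0085,-0.0222,0.003,30, 0,-0.0312,-0.0026,-0.0085,-0.0222,0.003,30, 0,-0.0312,-0.0026,-0.0085,-0.0222,0.003,30, 0,-0.0312,-0.0026,-0.0085,-0.0222,0.003,30, 0,-0.0312,-0.0026,-0.0085,-0.0222,0.003,30, 0,-0.0312,-0.0026,-0.0085,-0.0222,0.003,30, 0,-0.0312,-0.0026,-0.0085,-0.0222,0.003,30, 0,-0.0312,-0.0026,-0.0085,-0.0222,0.003,30, 0,-0.0312,-0.0026,-0.0085,-0.0222,0.003,30, 0,-0.0312,-0.0026,-0.0085,-0.0222,0.003,30, 0,-0.0312,-0.0026,-0.0085,-0.0222,0.003,30, 0,-0.0312,-0.0026,-0.0085,-0.0222,0.003,30, 0,-0.0312,-0.0026,-0.0085,-0.0222,0.003,30, 0,-0.0312,-0.0026,-0.0085,-0.0222,0.003,30, -0.011,0,0,0,0,0,30, 0,0,0,0,0,0,30]'; python3 -m crank '[0,0,0,0,0,-0.0245,30, 0,0,0,0,0,-0.0245,30, 0,0,0,0,0,-0.0245,30, 0,0,0,0,0,-0.0245,30, 0,0,0,0,0,-0.0245,30, 0,0,0,0,0,0,30, 0,0,0,0,0,0,30]'|grep -E "pos|ft|grip"
```

```text
time_s: 26.45
position: [0.5381, -0.3361, 0.221]
tool_rot: [[-0.04, -0.999, 0.0], [-0.999, 0.04, -0.0], [0.0, -0.001, -1.0]]
ft_force: [0.5, 0.5, -1.5]
grip_width: 0.0385
position: [0.5391, -0.3356, 0.0993]
ft_force: [-0.0, -0.1, -1.2]
grip_width: 0.0391
```

```bash
python3 -m crank '[0,0,0,0,0,-0.0245,30, 0,0,0,0,0,-0.0245,30, 0,0,0,0,0,-0.0245,30, 0,0,0,0,0,-0.003,30, 0,0,0,0,0,0,30, 0,0,0,0,0,0,30]'|grep -E "pos|ft|grip"; python3 -m crank '[0,0,0,0,0,-0.002,30, 0,0,0,0,0,0,30, 0,0,0,0,0,0,30]'|grep -E "pos|ft"
```

```text
position: [0.5394, -0.3368, 0.0245]
ft_force: [-0.3, 0.3, -0.9]
grip_width: 0.0392
position: [0.5387, -0.3363, 0.021]
ft_force: [0.1, 0.4, -1.5]
```

```bash
python3 -m crank '[0,0,0,0,0,-0.001,30, 0,0,0,0,0,0,30, 0,0,0,0,0,0,30]'|grep -E "pos|ft"; python3 -m crank '[0,0,0,0,0,-0.001,30, 0,0,0,0,0,0,30, 0,0,0,0,0,0,30]'|grep -E "pos|ft"; python3 -m crank '[0,0,0,0,0,-0.0005,30, 0,0,0,0,0,0,30, 0,0,0,0,0,0,30]'|grep -E "pos|ft"
```

```text
position: [0.5387, -0.3363, 0.0199]
ft_force: [-1.0, 0.8, 2.3]
position: [0.5387, -0.3363, 0.0198]
ft_force: [-3.1, 2.1, 10.4]
position: [0.5387, -0.3363, 0.0198]
ft_force: [-4.0, 2.8, 13.7]
```

```bash
python3 -m crank '[0,0,0,0,0,0,60, 0,0,0,0,0,0,60, 0,0,0,0,0,0,60, 0,0,0,0,0,0.01,60, 0,0,0,0,0,0.03,60, 0,0,0,0,0,0.03,60, 0,0,0,0,0,0.04,60, 0,0,0,0,0,0.04,60, 0,0,0,0,0,0.04,60]'|grep -E "pos|ft|grip"; python3 -m crank '[0,0,0,-0.01,0.028,0.003,68, 0,0,0,-0.01,0.028,0.003,68, 0,0,0,-0.01,0.028,0.003,68, 0,0,0,-0.01,0.028,0.003,68, 0,0,0,-0.01,0.028,0.003,68, 0,0,0,-0.01,0.028,0.003,68, 0,0,0,-0.01,0.028,0.003,68, 0,0,0,-0.01,0.028,0.003,68, 0,0,0,-0.01,0.028,0.003,68, 0,0,0,-0.01,0.028,0.003,68, 0,0,0,-0.01,0.028,0.003,68, 0,0,0,-0.01,0.028,0.003,68, 0,0,0,0,0,0,68]'; python3 - <<'E'
from h import *
d=get_image("top"); np.save("top2.npy",d,allow_pickle=True)
A=(185,150,315,240); 
crop(d,*A,6,"a"); crop(d,335,160,435,245,6,"b")
a=cv2.imread("pics/a.png"); b=cv2.imread("pics/b.png"); a=a[:,:450]   # left 75 px of mat crop
a=cv2.resize(a,None,fx=.75,fy=.75) if False else a
h=max(len(a),len(b)); 
c=np.hstack([cv2.copyMakeBorder(x,0,h-len(x),0,0,cv2.BORDER_CONSTANT) for x in(a[:,:440],b[:,120:480])]); print(c.shape); cv2.imwrite("pics/m2.png",c)
E
```

```text
position: [0.5383, -0.336, 0.2104]
ft_force: [0.4, -0.5, 0.0]
grip_width: 0.0515
time_s: 31.15
position: [0.4173, 0.0021, 0.2451]
tool_rot: [[-0.036, -0.999, 0.003], [-0.999, 0.036, -0.001], [0.001, -0.003, -1.0]]
ft_force: [-0.7, 0.0, 0.2]
grip_width: 0.058
(540, 800, 3)
```

View pics/m2.png

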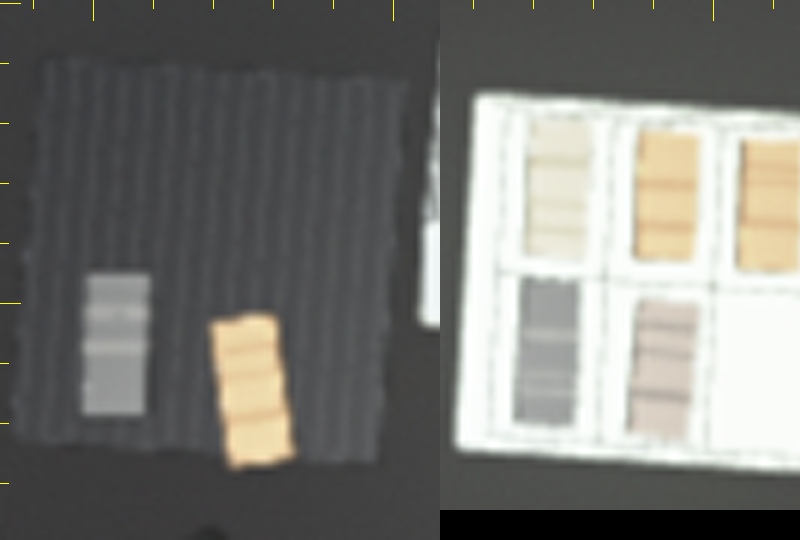

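Tray: the three dry slabs lie centred in their places. The orange wet slab has been knocked aside (now corners (209,321),(275,314),(296,458),(231,468)); the grey is unchanged.

```bash
python3 - <<'E'
import fit; from fit import *
fit.d=np.load("top2.npy",allow_pickle=True).item()
rect("gray",[(87,273),(151,273),(145,415),(81,415)],*A,.022)
rect("orange",[(209,321),(275,314),(296,458),(231,468)],*A,.022)
T=(355,160,6) # right panel: panel x - 440 + 120 - ... 
f=lambda c:[(x-440,y) for x,y in c]
rect("beige",f([(528,118),(591,120),(585,262),(524,260)]),*T,.022)
rect("dryO",f([(638,130),(699,134),(695,262),(634,260)]),*T,.022)
rect("dark",f([(520,277),(581,280),(577,428),(514,424)]),*T,.022)
E
```

```text
gray [0.4705 0.3854] len 90.8 wid 40.9 yawL 0.0 yawW 1.3
orange [0.443 0.297] len 93.9 wid 42.1 yawL 10.6 yawW 8.7
beige [ 0.5458 -0.2655] len 91.2 wid 39.7 yawL -1.2 yawW -0.5
dryO [ 0.5433 -0.3355] len 82.8 wid 39.0 yawL -1.2 yawW -1.5
dark [ 0.4421 -0.2611] len 93.9 wid 39.5 yawL -1.2 yawW -1.9
```

```bash
python3 -m crank '[0,0,0.0184,0.0023,0.0268,-0.004,68, 0,0,0.0184,0.0023,0.0268,-0.004,68, 0,0,0.0184,0.0023,0.0268,-0.004,68, 0,0,0.0184,0.0023,0.0268,-0.004,68, 0,0,0.0184,0.0023,0.0268,-0.004,68, 0,0,0.0184,0.0023,0.0268,-0.004,68, 0,0,0.0184,0.0023,0.0268,-0.004,68, 0,0,0.0184,0.0023,0.0268,-0.004,68, 0,0,0.0184,0.0023,0.0268,-0.004,68, 0,0,0.0184,0.0023,0.0268,-0.004,68, 0,0,0.0184,0.0023,0.0268,-0.004,68, 0,0,0,0,0,0,68, 0,0,0,0,0,0,68]'
```

```text
time_s: 32.5
position: [0.4443, 0.2941, 0.1998]
tool_rot: [[0.163, -0.987, 0.001], [-0.987, -0.163, -0.001], [0.002, -0.001, -1.0]]
ft_force: [-0.4, 0.1, -0.4]
grip_width: 0.0581
```

```bash
python3 - <<'E'
from h import *
d=get_image("side"); crop(d,225,285,355,400,5,"w1")
E
```

```text
(no output)
```

View pics/w1.png

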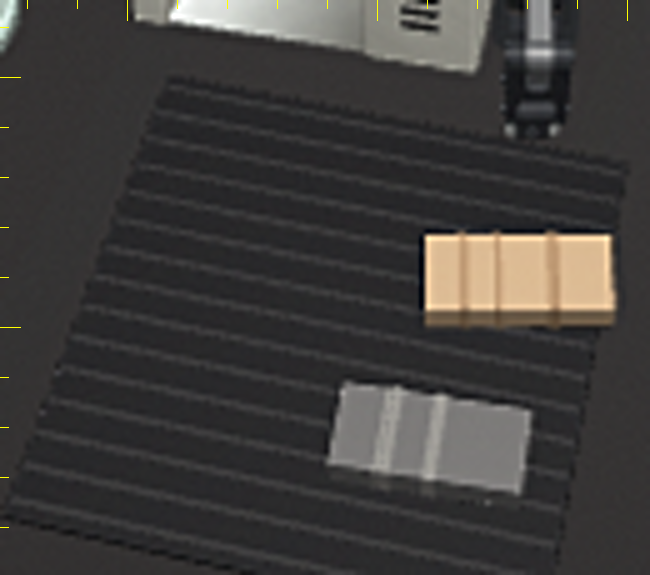

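Orange wet slab lies flat at crop (520,275), slightly overhanging the mat edge; grey at (430,440). Descend and grip.

```bash
python3 -m crank '[0,0,0,-0.001,0.003,-0.0255,68, 0,0,0,0,0,-0.0255,68, 0,0,0,0,0,-0.0255,68, 0,0,0,0,0,-0.0255,68, 0,0,0,0,0,-0.0255,68, 0,0,0,0,0,-0.0255,68, 0,0,0,0,0,-0.0235,68, 0,0,0,0,0,0,68]'|grep -E "pos|ft"; python3 -m crank '[0,0,0,0,0,-0.002,68, 0,0,0,0,0,-0.0015,68, 0,0,0,0,0,0,68]'|grep -E "pos|ft"; python3 -m crank '[0,0,0,0,0,0,40, 0,0,0,0,0,0,30, 0,0,0,0,0,0,30, 0,0,0,0,0,0,30, 0,0,0,0,0,0,30, 0,0,0,0,0,0,30]' 50
```

```text
position: [0.4421, 0.2959, 0.0216]
ft_force: [0.3, -0.3, -1.0]
position: [0.4434, 0.2976, 0.021]
ft_force: [0.3, -0.6, -0.6]
time_s: 34.25
position: [0.4432, 0.2977, 0.0209]
tool_rot: [[0.163, -0.987, 0.003], [-0.987, -0.163, -0.0], [0.001, -0.003, -1.0]]
ft_force: [-1.2, -1.6, 6.0]
grip_width: 0.0386
```

```bash
python3 -m crank '[0,0,0,0,0,0.029,30, 0,0,0,0,0,0.029,30, 0,0,0,0,0,0.029,30, 0,0,0,0,0,0.029,30, 0,0,0,0,0,0.029,30, 0,0,0,0,0,0.029,30, 0,0,0,0,0,0.029,30, 0,0,0,0,0,0.029,30]'|grep -E "pos|ft|grip"; python3 -m crank '[0,0,-0.0125,0.0157,-0.0234,0,30, 0,0,-0.0125,0.0157,-0.0234,0,30, 0,0,-0.0125,0.0157,-0.0234,0,30, 0,0,-0.0125,0.0157,-0.0234,0,30, 0,0,-0.0125,0.0157,-0.0234,0,30, 0,0,-0.0125,0.0157,-0.0234,0,30, 0,0,-0.0125,0.0157,-0.0234,0,30, 0,0,-0.0125,0.0157,-0.0234,0,30, 0,0,-0.0125,0.0157,-0.0234,0,30, 0,0,-0.0125,0.0157,-0.0234,0,30, 0,0,-0.0125,0.0157,-0.0234,0,30, 0,0,-0.0125,0.0157,-0.0234,0,30, 0,0,-0.0125,0.0157,-0.0234,0,30, 0,0,-0.0125,0.0157,-0.0234,0,30]'|grep -E "pos|ft|grip"; python3 -m crank '[0,0.0727,0,0,0,-0.009,30, 0,0.0727,0,0,0,-0.009,30, 0,0.0727,0,0,0,-0.009,30, 0,0.0727,0,0,0,-0.009,30, 0,0.0727,0,0,0,-0.009,30, 0,0.0727,0,0,0,-0.009,30, 0,0,0,0,0,0,30, 0,0,0,0,0,0,30]'
```

```text
position: [0.4424, 0.2975, 0.2533]
ft_force: [1.0, 0.2, -1.7]
grip_width: 0.0388
position: [0.6629, -0.0309, 0.2518]
ft_force: [0.5, 0.0, -3.3]
grip_width: 0.0387
time_s: 37.25
position: [0.6628, -0.0299, 0.1978]
tool_rot: [[-0.01, -0.908, -0.42], [-1.0, 0.011, -0.001], [0.006, 0.42, -0.908]]
ft_force: [-0.1, -0.2, -1.8]
grip_width: 0.0385
```

```bash
python3 -m crank '[0.006,0.003,0,-0.0094,0,-0.0205,30, 0,0,0,-0.0094,0,-0.0205,30, 0,0,0,-0.0094,0,-0.0205,30, 0,0,0,-0.0094,0,-0.0205,30, 0,0,0,-0.0094,0,-0.0205,30, 0,0,0,0,0,0,30, 0,0,0,0,0,0,30]'; python3 -m crank '[0,0,0,-0.0015,0,-0.0033,30, 0,0,0,0,0,0,30, 0,0,0,0,0,0,30]'|grep -E "pos|ft"; python3 -m crank '[0,0,0,-0.0008,0,-0.0018,30, 0,0,0,0,0,0,30, 0,0,0,0,0,0,30]'|grep -E "pos|ft"
```

```text
time_s: 37.95
position: [0.6162, -0.0301, 0.0972]
tool_rot: [[-0.01, -0.907, -0.421], [-1.0, 0.009, 0.004], [0.0, 0.421, -0.907]]
ft_force: [0.2, 0.4, -0.9]
grip_width: 0.0391
position: [0.6145, -0.0301, 0.0927]
ft_force: [-0.5, -0.5, -1.6]
position: [0.6134, -0.03, 0.0904]
ft_force: [0.1, 0.5, -1.9]
```

```bash
python3 -m crank '[0,0,0,-0.0004,0,-0.0009,30, 0,0,0,0,0,0,30, 0,0,0,0,0,0,30]'|grep -E "pos|ft"; python3 -m crank '[0,0,0,-0.0004,0,-0.0009,30, 0,0,0,0,0,0,30, 0,0,0,0,0,0,30]'|grep -E "pos|ft"; python3 -m crank '[0,0,0,-0.0004,0,-0.0009,30, 0,0,0,0,0,0,30, 0,0,0,0,0,0,30]'|grep -E "pos|ft"
```

```text
position: [0.613, -0.03, 0.0895]
ft_force: [0.5, -0.9, -0.8]
position: [0.6125, -0.03, 0.0886]
ft_force: [-0.4, 0.2, -1.5]
position: [0.6123, -0.03, 0.0879]
ft_force: [0.6, 0.0, 0.6]
```

```bash
python3 -m crank '[0,0,0,0,0,0,50, 0,0,0,0,0,0,60, 0,0,0,0,0,0,60, 0,0,0,0,0,0,60, 0,0,0,0,0,0,60, 0,0,0,0.005,0,0.011,60, 0,0,0,0.009,0,0.0195,60, 0,0,0,0.012,0,0.026,60, 0,0,0,0.012,0,0.026,60, 0,0,0,0.012,0,0.026,60]'|grep -E "pos|ft|grip"; python3 -m crank '[0,-0.0291,0.0014,-0.0128,0.0277,0.003,68, 0,-0.0291,0.0014,-0.0128,0.0277,0.003,68, 0,-0.0291,0.0014,-0.0128,0.0277,0.003,68, 0,-0.0291,0.0014,-0.0128,0.0277,0.003,68, 0,-0.0291,0.0014,-0.0128,0.0277,0.003,68, 0,-0.0291,0.0014,-0.0128,0.0277,0.003,68, 0,-0.0291,0.0014,-0.0128,0.0277,0.003,68, 0,-0.0291,0.0014,-0.0128,0.0277,0.003,68, 0,-0.0291,0.0014,-0.0128,0.0277,0.003,68, 0,-0.0291,0.0014,-0.0128,0.0277,0.003,68, 0,-0.0291,0.0014,-0.0128,0.0277,0.003,68, 0,-0.0291,0.0014,-0.0128,0.0277,0.003,68, 0,-0.0291,0.0014,-0.0128,0.0277,0.003,68, 0,-0.0291,0.0014,-0.0128,0.0277,0.003,68, 0,-0.0291,0.0014,-0.0128,0.0277,0.003,68, 0,0,0,0,0,0,68, 0,0,0,0,0,0,68]'; python3 - <<'E'
from h import *
# is the wet grey slab still where it was? (compare with the first picture where visible)
d=get_image("side"); a=np.load("side0.npy",allow_pickle=True).item()["frame"]
b=d["frame"]; r=np.s_[355:395,285:340]
print("grey slab side-view diff",np.abs(a[r].astype(int)-b[r]).mean())
crop(d,225,185,345,305,6,"x1")
E
```

```text
position: [0.6624, -0.03, 0.1974]
ft_force: [-0.7, -0.0, -0.2]
grip_width: 0.0514
time_s: 42.15
position: [0.4698, 0.3857, 0.2413]
tool_rot: [[0.013, -1.0, -0.001], [-1.0, -0.013, -0.001], [0.0, 0.001, -1.0]]
ft_force: [-0.1, -0.1, -0.7]
grip_width: 0.0582
grey slab side-view diff 4.223939393939394
```

View pics/x1.png

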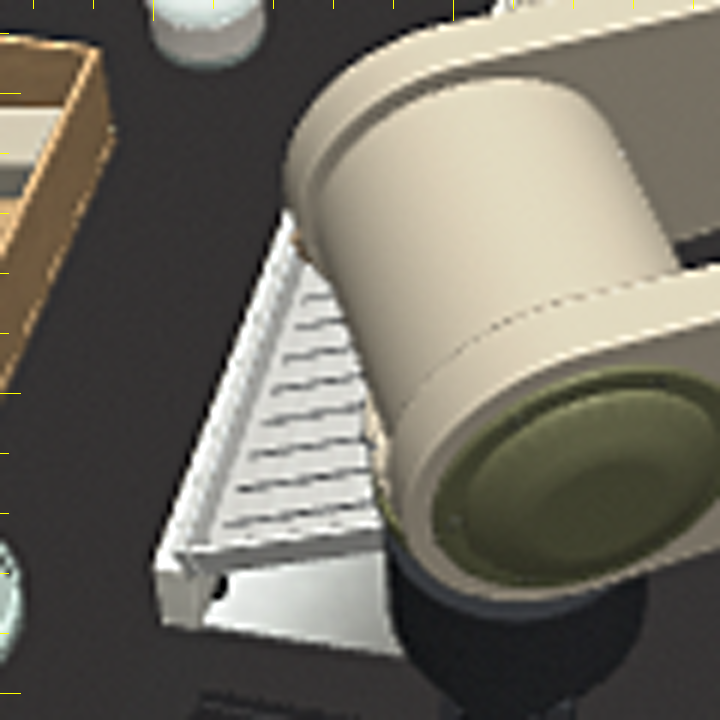

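Arm hides most; the slab's lower corner at (300,245) sits by the ledge. Grip the grey slab.

```bash
python3 -m crank '[0,0,0,0.0005,0,-0.0265,68, 0,0,0,0,0,-0.0265,68, 0,0,0,0,0,-0.0265,68, 0,0,0,0,0,-0.0265,68, 0,0,0,0,0,-0.0265,68, 0,0,0,0,0,-0.0265,68, 0,0,0,0,0,-0.0265,68, 0,0,0,0,0,-0.0265,68, 0,0,0,0,0,0,68, 0,0,0,0,0,0,68]'|grep -E "pos|ft"; python3 -m crank '[0,0,0,0,0,-0.004,68, 0,0,0,0,0,-0.004,68, 0,0,0,0,0,0,68, 0,0,0,0,0,0,68]'|grep -E "pos|ft"; python3 -m crank '[0,0,0,0,0,0,40, 0,0,0,0,0,0,30, 0,0,0,0,0,0,30, 0,0,0,0,0,0,30, 0,0,0,0,0,0,30, 0,0,0,0,0,0,30]' 50
```

```text
position: [0.4714, 0.3849, 0.0296]
ft_force: [0.6, -0.2, 1.1]
position: [0.4708, 0.3856, 0.0216]
ft_force: [0.5, 0.5, -0.8]
time_s: 44.2
position: [0.4709, 0.3856, 0.0218]
tool_rot: [[0.011, -1.0, -0.0], [-1.0, -0.011, 0.0], [-0.0, 0.0, -1.0]]
ft_force: [0.2, -0.9, 5.7]
grip_width: 0.0388
```

```bash
python3 -m crank '[0,0,0,0,0,0.029,30, 0,0,0,0,0,0.029,30, 0,0,0,0,0,0.029,30, 0,0,0,0,0,0.029,30, 0,0,0,0,0,0.029,30, 0,0,0,0,0,0.029,30, 0,0,0,0,0,0.029,30, 0,0,0,0,0,0.029,30]'|grep -E "pos|ft|grip"; python3 -m crank '[0,0,-0.0014,0.0137,-0.024,0,30, 0,0,-0.0014,0.0137,-0.024,0,30, 0,0,-0.0014,0.0137,-0.024,0,30, 0,0,-0.0014,0.0137,-0.024,0,30, 0,0,-0.0014,0.0137,-0.024,0,30, 0,0,-0.0014,0.0137,-0.024,0,30, 0,0,-0.0014,0.0137,-0.024,0,30, 0,0,-0.0014,0.0137,-0.024,0,30, 0,0,-0.0014,0.0137,-0.024,0,30, 0,0,-0.0014,0.0137,-0.024,0,30, 0,0,-0.0014,0.0137,-0.024,0,30, 0,0,-0.0014,0.0137,-0.024,0,30, 0,0,-0.0014,0.0137,-0.024,0,30, 0,0,-0.0014,0.0137,-0.024,0,30]'|grep -E "pos|ft|grip"; python3 -m crank '[0,0.0732,0,0,0,-0.009,30, 0,0.0732,0,0,0,-0.009,30, 0,0.0732,0,0,0,-0.009,30, 0,0.0732,0,0,0,-0.009,30, 0,0.0732,0,0,0,-0.009,30, 0,0.0732,0,0,0,-0.009,30, 0,0,0,0,0,0,30, 0,0,0,0,0,0,30]'
```

```text
position: [0.4703, 0.3853, 0.2538]
ft_force: [-0.2, 0.3, -1.9]
grip_width: 0.0384
position: [0.6627, 0.0485, 0.2524]
ft_force: [0.3, -0.1, -1.6]
grip_width: 0.0388
time_s: 47.2
position: [0.6626, 0.0495, 0.1986]
tool_rot: [[-0.007, -0.905, -0.426], [-1.0, 0.008, -0.0], [0.004, 0.426, -0.905]]
ft_force: [0.3, -0.2, -2.0]
grip_width: 0.039
```

```bash
python3 -m crank '[0.004,-0.004,0,-0.0093,0,-0.0205,30, 0,0,0,-0.0093,0,-0.0205,30, 0,0,0,-0.0093,0,-0.0205,30, 0,0,0,-0.0093,0,-0.0205,30, 0,0,0,-0.0093,0,-0.0205,30, 0,0,0,0,0,0,30, 0,0,0,0,0,0,30]'; python3 -m crank '[0,0,0,-0.0015,0,-0.0033,30, 0,0,0,0,0,0,30, 0,0,0,0,0,0,30]'|grep -E "pos|ft"; python3 -m crank '[0,0,0,-0.0008,0,-0.0018,30, 0,0,0,0,0,0,30, 0,0,0,0,0,0,30]'|grep -E "pos|ft"; python3 -m crank '[0,0,0,-0.0004,0,-0.0009,30, 0,0,0,0,0,0,30, 0,0,0,0,0,0,30]'|grep -E "pos|ft"
```

```text
time_s: 47.9
position: [0.6165, 0.0495, 0.0983]
tool_rot: [[-0.007, -0.907, -0.42], [-1.0, 0.007, 0.003], [-0.0, 0.42, -0.907]]
ft_force: [0.4, 0.2, -1.1]
grip_width: 0.0388
position: [0.6148, 0.0495, 0.0939]
ft_force: [0.5, 0.2, -1.1]
position: [0.6137, 0.0495, 0.0916]
ft_force: [0.1, 0.6, -2.0]
position: [0.6133, 0.0495, 0.0907]
ft_force: [-0.7, 0.2, -1.5]
```

```bash
python3 -m crank '[0,0,0,-0.0004,0,-0.0009,30, 0,0,0,0,0,0,30, 0,0,0,0,0,0,30]'|grep -E "pos|ft"; python3 -m crank '[0,0,0,-0.0004,0,-0.0009,30, 0,0,0,0,0,0,30, 0,0,0,0,0,0,30]'|grep -E "pos|ft"; python3 -m crank '[0,0,0,-0.0003,0,-0.0006,30, 0,0,0,0,0,0,30, 0,0,0,0,0,0,30]'|grep -E "pos|ft"
```

```text
position: [0.6128, 0.0495, 0.0898]
ft_force: [-0.1, 1.0, -1.4]
position: [0.6126, 0.0495, 0.0891]
ft_force: [0.6, 0.1, 0.8]
position: [0.6126, 0.0495, 0.0891]
ft_force: [2.1, -0.0, 6.1]
```

```bash
python3 -m crank '[0,0,0,0,0,0,50, 0,0,0,0,0,0,60, 0,0,0,0,0,0,60, 0,0,0,0,0,0,60, 0,0,0,0,0,0,60, 0,0,0,0.005,0,0.011,60, 0,0,0,0.009,0,0.0195,60, 0,0,0,0.012,0,0.026,60, 0,0,0,0.012,0,0.026,60, 0,0,0,0.012,0,0.026,60]'|grep -E "pos|ft|grip"; python3 -m crank '[0,-0.0364,0,-0.0177,0.0233,0.004,60, 0,-0.0364,0,-0.0177,0.0233,0.004,60, 0,-0.0364,0,-0.0177,0.0233,0.004,60, 0,-0.0364,0,-0.0177,0.0233,0.004,60, 0,-0.0364,0,-0.0177,0.0233,0.004,60, 0,-0.0364,0,-0.0177,0.0233,0.004,60, 0,-0.0364,0,-0.0177,0.0233,0.004,0, 0,-0.0364,0,-0.0177,0.0233,0.004,0, 0,-0.0364,0,-0.0177,0.0233,0.004,0, 0,-0.0364,0,-0.0177,0.0233,0.004,0, 0,-0.0364,0,-0.0177,0.0233,0.004,0, 0,-0.0364,0,-0.0177,0.0233,0.004,0, 0,0,0,0,0,0,0]'; python3 - <<'E'
from ov import *
d=get_image("top"); np.save("top3.npy",d,allow_pickle=True)
x0,y0,s=250,150,7
c=cv2.resize(d["frame"][150:220,250:350,::-1],None,fx=s,fy=s,interpolation=cv2.INTER_CUBIC)
for y,L in((-.035,.090),(.045,.090)): draw(c,d,plate([(a,y+b,.018) for a,b in((0,-.02),(0,.02),(L,.02),(L,-.02))]),x0,y0,s,(0,0,255))
cv2.imwrite("pics/f1.png",c)
E
```

```text
position: [0.6624, 0.0495, 0.1979]
ft_force: [0.5, -0.5, 0.3]
grip_width: 0.0512
time_s: 52.0
position: [0.4473, 0.3313, 0.2459]
tool_rot: [[-0.003, -1.0, 0.002], [-1.0, 0.003, 0.004], [-0.005, -0.002, -1.0]]
ft_force: [-0.4, 0.7, 0.2]
grip_width: -0.0003
```

View pics/f1.png

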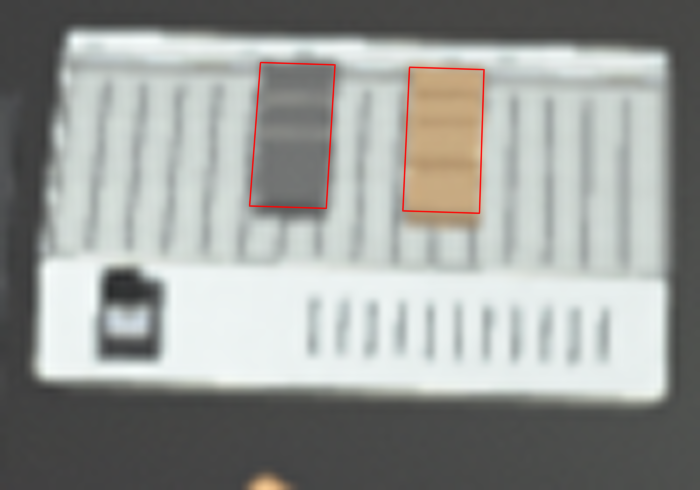

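Both washed slabs sit on the ledge line matching the model (lower ends at rows ~63/67, straight, left slab x≈293, right x≈443). Switch still off. Now switch on from the front.

```bash
python3 -m crank '[0,0,0,0.016,-0.025,0,0, 0,0,0,0.016,-0.025,0,0, 0,0,0,0.016,-0.025,0,0, 0,0,0,0.016,-0.025,0,0, 0,0,0,0.016,-0.025,0,0, 0,0,0,0.016,-0.025,0,0, 0,0,0,0.016,-0.025,0,0, 0,0,0,0.016,-0.025,0,0, 0,0,0,0,0,0,0, 0,0,0,0,0,-0.027,0, 0,0,0,0,0,-0.027,0, 0,0,0,0,0,-0.027,0, 0,0,0,0,0,0,0]'|grep -E "pos|ft"; python3 -m crank '[0,0,0,-0.009,0,0,0, 0,0,0,-0.009,0,0,0, 0,0,0,-0.009,0,0,0, 0,0,0,-0.009,0,0,0, 0,0,0,-0.009,0,0,0, 0,0,0,-0.009,0,0,0, 0,0,0,0,0,0,0]'|grep -E "pos|ft"; python3 -m crank '[0,0,0,-0.003,0,0,0, 0,0,0,-0.003,0,0,0, 0,0,0,0,0,0,0]'|grep -E "pos|ft"
```

```text
position: [0.5761, 0.1288, 0.1604]
ft_force: [0.3, 0.5, -0.0]
position: [0.5224, 0.1292, 0.164]
ft_force: [0.5, -0.2, 0.6]
position: [0.5174, 0.1291, 0.1636]
ft_force: [-0.2, 0.1, 0.5]
```

```bash
python3 -m crank '[0,0,0,-0.003,0,0,0, 0,0,0,-0.002,0,0,0, 0,0,0,0,0,0,0]'|grep -E "pos|ft"; python3 -m crank '[0,0,0,-0.003,0,0,0, 0,0,0,0,0,0,0]'|grep -E "pos|ft"; python3 -m crank '[0,0,0,-0.002,0,0,0, 0,0,0,0,0,0,0]'|grep -E "pos|ft"
```

```text
position: [0.5158, 0.1289, 0.1648]
ft_force: [12.6, 0.5, -1.6]
position: [0.5151, 0.1288, 0.1657]
ft_force: [20.9, 0.7, -2.0]
position: [0.5146, 0.1287, 0.1662]
ft_force: [27.4, 1.1, -2.4]
```

```bash
python3 -m crank '[0,0,0,0.008,0,0,0, 0,0,0,0.006,0,0,0, 0,0,0,0,0,0.03,0, 0,0,0,0,0,0.03,0, 0,0,0,0,0,0.03,0, 0,0,0,0,0,0.02,0]'|grep -E "pos|ft"; python3 -m crank '[0,0,0,-0.0135,-0.03,0,0, 0,0,0,-0.0135,-0.03,0,0, 0,0,0,-0.0135,-0.03,0,0, 0,0,0,-0.0135,-0.03,0,0, 0,0,0,-0.0135,-0.03,0,0, 0,0,0,-0.0135,-0.03,0,0, 0,0,0,-0.0135,-0.03,0,0, 0,0,0,-0.0135,-0.03,0,0, 0,0,0,-0.0135,-0.03,0,0, 0,0,0,-0.0135,-0.03,0,0, 0,0,0,-0.0135,-0.03,0,0, 0,0,0,-0.0135,-0.03,0,0, 0,0,0,-0.0135,-0.03,0,0, 0,0,0,-0.0135,-0.03,0,0, 0,0,0,-0.0135,-0.03,0,0, 0,0,0,-0.0135,-0.03,0,0, 0,0,0,-0.0135,-0.03,0,0, 0,0,0,-0.0135,-0.03,0,0, 0,0,0,-0.0135,-0.03,0,0, 0,0,0,0,0,0,0]'; python3 - <<'E'
from h import *
s=get_image("side"); d=get_image("top"); np.save("top4.npy",d,allow_pickle=True)
crop(s,225,150,385,300,3.5,"a"); crop(d,250,150,435,245,3.5,"b")
a=cv2.imread("pics/a.png"); b=cv2.imread("pics/b.png")
a=cv2.resize(d["frame"][150:220,250:350,::-1],None,fx=2.2,fy=2.2) if 0 else a
c=np.zeros((600,800,3),np.uint8); c[:min(525,len(a)),:a.shape[1]]=a
t=cv2.resize(d["frame"][155:245,355:430,::-1],None,fx=3,fy=3,interpolation=cv2.INTER_CUBIC); c[:270,565:790]=t
t=cv2.resize(d["frame"][150:215,250:350,::-1],None,fx=2.3,fy=2.3,interpolation=cv2.INTER_CUBIC); c[290:290+len(t),565:565+t.shape[1]]=t
cv2.imwrite("pics/end.png",c)
E
```

```text
position: [0.5215, 0.1292, 0.2755]
ft_force: [0.4, -0.6, -0.4]
time_s: 57.65
position: [0.2636, -0.4432, 0.2727]
tool_rot: [[-0.01, -1.0, -0.001], [-1.0, 0.01, 0.005], [-0.005, 0.001, -1.0]]
ft_force: [-0.2, 0.7, 0.4]
grip_width: -0.0001
```

View pics/end.png

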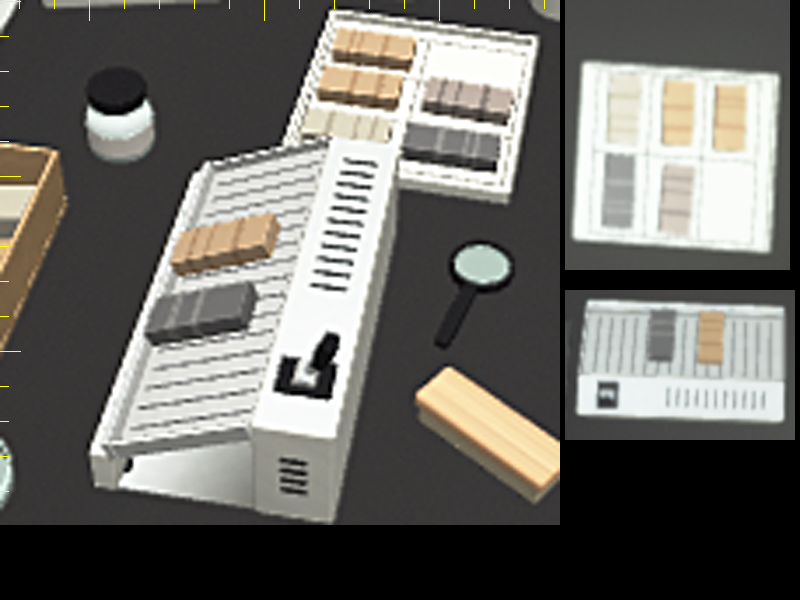

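Everything is in place: five slabs in the tray, two on the slope against the ledge, the paddle leaning to the rear at (325,350). Hand in.

```bash
python3 -c "
from rig import *
print(close_job())"
```

```text
the job is handed in; nothing more can be done
None
```

The changeover is done and handed in at about 58 s of the 210 s allowed. I switched the bench off, filed the three dry slabs in three of the four free tray places, laid both washed slabs on the slope and switched the bench on again. The orange washed slab had been knocked aside on the mat by the time I came to fetch it, so I measured it again before gripping.

Last checks:
- **Switch:** the paddle reached its end stop both ways, felt as about 20 N on the tool going off and 27 N going on. The last picture shows it leaning to the rear (on).
- **Dry slabs:** in the tray picture taken after filing, each measured within about 4 mm of the middle of its place and under about 2° out of square. The measured centres all came out 2–4 mm towards the far side of the tray, within the 12 mm allowed. I only looked at them, without measuring, in the last picture.
- **Filed slabs:** they looked unmoved in the last picture.
- **Washed slabs:** both lie flat and straight, with their lower ends on the ledge line. I judged this from the model drawn over the picture, and the ledge position is only known to about 2 mm.
- **Other things on the table:** the jar, hand lens and brush look unmoved in the last picture. The hammer, dish, squeeze bottle and blue block were not checked again; I felt no unexpected contact on the way.

No check failed.

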